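Pack the balance service tray and log it

ROBOT

A 6-joint arm with a two-finger parallel gripper is mounted at the origin on the work surface. World frame = base frame: x ahead of the robot, y to its left, z up, the work surface at z = 0. Lengths are in m, angles in degrees, forces in N, time in s.
With the tool pointing down it reaches from about 0.4 to 0.825 m from the base axis. Payload 7 kg.
Tool frame: the origin (TCP) lies between the finger pads; the fingertips stand 22 mm ahead of it and the grasp point (between the pads) lies 3 mm ahead of it; z points along the fingers, y is the line along which they close (so a half turn about z gives the same grasp; the last joint's range is limited). The gripper opens to 88 mm and grips with 3 to 60 N. Pads are 19 mm wide; open, the fingers measure 130 mm over their backs; the gripper's body (78 mm by 193 mm) begins 47 mm behind the grasp point.
Start: joints at [89.273, 20.546, 0.682, 0, -70.136, -16.507], TCP at [0.2, 0.645, 0.223] pointing down, gripper open.
Joint ranges: [-176.03, 176.03], [-82.01, 121.73], [-58.28, 71.71], [-173.87, 95.51], [-174.79, -0.11], [-173.66, 173.66]. Speed limits (degrees/s): [136.94, 136.94, 172.46, 180, 180, 180].

INTERFACE

Orientations are given as [roll, pitch, yaw] about the fixed x, y, z axes, in that order (R = Rz(yaw) Ry(pitch) Rx(roll)).
In Python, from plant import r, vision gives the robot as it stands.
- The arm moves only by the shell command python3 -m pendant 'ROWS' [FORCE]. ROWS is JSON, a list that holds one entry, the list of rows, each a list of 7 numbers: the shift along the tool's x, y, z scaled (see below), then the turn, a rotation vector about the tool's x, y, z scaled (see below), then the opening, from -1 (shut) to 1 (fully open). In form: [[[x, y, z, wx, wy, wz, fingers], ...]]. A call has exactly 8 rows; each row shifts and turns the commanded pose from where the row before left it, along the tool's axes as they then stand; what a row does not reach is not made up. The controller multiplies each number of a shift by 20 mm and each number of a turn by 4 degrees. A row lasts 1/10 s, in which the tool goes at most 50 mm and 8.59 degrees, less where a joint would pass 70% of its speed; a pose out of reach is approached as far as the arm can. A call with a number of a shift or a turn outside -1 to 1 is refused whole. A call with a gripper value outside its range is refused whole. The fingers move at their own pace and stop on an object; FORCE is the grip in N (left out, the last holds). Time passes only in rows, so rows that do not move let the fingers close, or fill a call up. It gives the time, the measured TCP pose, the force, the opening and the grip force at its end, in the units of the state.
- r.get_state(): the state, without advancing time (a new reading comes with each control period).
- vision.capture(name): name is "scene" or "side" or "wrist"; returns a dict with "frame" (384x512x3 uint8, blue, green, red), "depth" (384x512 float32, m along the optical axis (not along the pixel's ray), 0 where there is no reading), "camera_matrix" (3x3 intrinsics, pixels), "k1" (the pictures are not rectified: a ray, as slopes to the right and down, at radius r is drawn at 1 + k1 r^2 times it, then the intrinsics apply), "extrinsics" (4x4, takes a point from world to camera coordinates); the wrist camera has in their place "hand_eye" (4x4, takes a point from camera to tool coordinates, whose origin is the TCP and whose axes are the flange's). Camera axes: x right, y up, looking along -z (the intrinsics and any distortion apply to the point x, -y, -z); pixel columns grow to the right and rows downward; lengths in m; the calibration is good to about 2 mm. A picture is of the moment at which its call begins: read the wrist's pose just before it.
- r.close_job(): hands the job in; it is judged then, once.
The state is a dict: "time_s": time; "joints": joint angles; "qd": joint speeds; "joint_torque": joint torques, N m; "tcp_pos": TCP position; "eef_rot": TCP orientation; "contact_force": force on the tool from outside, world axes, zero at the start; "moment": the same for the moment, N m; "gripper_width": finger opening in m; "gripper_force": force on a finger pad.
Only numpy, scipy, OpenCV 4.12 (cv2) and the standard library are available. Lean on these libraries where they do the work, as an engineer would, in place of code of your own. Each camera call takes 0.05 s, during which the arm holds its last target. There are 200 camera calls.

TASK

Pack the service tray: lay every brush, pliers, spatula and bracket found on the bench flat in the compartment shaped for it, its wide and narrow ends matching the compartment's. When all are in, take the scanner from its rest, point its window squarely at the bar label on the balance's sloping front from about 9 cm and hold it steady there for two seconds, then lay the scanner back in its rest the way it was. Knock no jar or weight over.

Things in the scene. Friction and masses are not known exactly. Their poses are not given: they have to be found in the camera images.
- tray: fixed grey tray 214 x 270 x 14 mm (own x, y, z), origin at the centre of its underside on the bench; its x points roughly away from the robot. Floor 4 mm thick; ridges 10 mm over the floor form the compartments. The three long ones lie along tray x, each 188 mm long and closed at both ends; the ridges between them are cut away over |x| < 34 mm as finger room.
- slot_brush (a point): centre of the brush's compartment on the tray's floor, at tray (0, 100, 4) mm, axes as the tray's: 48 mm wide at its +x end, 28 mm at its -x end (bristles to +x)
- slot_pliers (a point): centre of the pliers' compartment on the tray's floor, at tray (0, 35, 4) mm, axes as the tray's: 30 mm wide at its +x end, 54 mm at its -x end (jaws to +x, handles to -x)
- slot_spatula (a point): centre of the spatula's compartment on the tray's floor, at tray (0, -30, 4) mm, axes as the tray's: 26 mm wide at its +x end, 42 mm at its -x end (blade to -x)
- pocket_a (a point): centre of one of three like bracket pockets on the tray's floor, at tray (65, -97, 4) mm, axes as the tray's: 58 mm along x by 46 mm; takes any one bracket, long side along x, either way round
- pocket_b (a point): centre of the second bracket pocket, same size, at tray (0, -97, 4) mm
- pocket_c (a point): centre of the third bracket pocket, same size, at tray (-65, -97, 4) mm
- brush: flat brush: wooden handle 16 mm wide, 18 mm thick (own x -85 to 20 mm), steel ferrule 32 wide and grey bristle head 36 mm wide at +x. 60 g. May be absent. Good to grip across the handle at the origin; 170 mm long along own x; origin at mid thickness, mid length, on the centre line; own z up as it lies.
- brush_tip (a point): end of the bristles, 85 mm from the brush's origin along its +x
- pliers: combination pliers with black handles, 18 mm thick: steel joint 26 mm wide (own x -15 to 25 mm), jaws 18 mm wide to +x; two handles spread to 44 mm overall at -x; they do not open. About 160 g. May be absent. Grip across the joint at own x = 5 mm; 170 mm long along own x; origin at mid thickness, mid length, on the centre line; own z up as it lies.
- pliers_tip (a point): end of the jaws, 85 mm from the pliers' origin along own +x
- spatula: spatula: black handle 14 mm wide, 18 mm thick (own x -85 to 20 mm), steel blade 30 mm wide, 4 mm thick at +x level with the handle's lower face. 70 g. May be absent. Good to grip across the handle at own x = -3 mm; 170 mm long along own x; origin at mid thickness, mid length, on the centre line; own z up as it lies.
- spatula_tip (a point): end of the blade, 85 mm from the spatula's origin along own +x (at mid thickness of the handle)
- bracket_a: aluminium bracket (three alike): flat foot 46 x 34 mm (own x, y), 5 mm thick, with an upright web 30 mm long (x), 12 mm thick (y) in the middle, its top 31 mm above the underside. Origin at the centre of the underside. 50 g. May be absent. Grip across the web from above.
- bracket_b: aluminium bracket (three alike): flat foot 46 x 34 mm (own x, y), 5 mm thick, with an upright web 30 mm long (x), 12 mm thick (y) in the middle, its top 31 mm above the underside. Origin at the centre of the underside. 50 g. May be absent. Grip across the web from above.
- bracket_c: aluminium bracket (three alike): flat foot 46 x 34 mm (own x, y), 5 mm thick, with an upright web 30 mm long (x), 12 mm thick (y) in the middle, its top 31 mm above the underside. Origin at the centre of the underside. 50 g. May be absent. Grip across the web from above.
- scanner: white hand-held label scanner lying along its own x: body 30 mm wide, 28 mm high (own x -75 to 45 mm), grey head at +x, 32 mm wide, top 42 mm up, whose black window looks forward and down at 45 degrees. Origin under its middle (underside, own x = 0). About 120 g. Good to grip across the body at own x = -3 mm.
- scan_window (a point): centre of the scanner's window, at own (59, 0, 14) mm of the scanner; this point's z axis is the viewing direction (scanner's forward and down, 45 degrees), y is the scanner's y. It reads at 50 to 130 mm from the label, when the label's centre lies within 15 mm of the viewing axis in x and y and the view is within 20 degrees of square to the label.
- rest: fixed black scanner rest 176 x 56 mm, origin at the centre of its underside; floor 4 mm thick, ridges 8 mm over it round a recess 164 x 42 mm, cut away at the sides over own x -38 to 58 mm as finger room. The scanner lies in it with its origin above the rest's origin, head to the rest's +x.
- label (a point): centre of the white 56 x 34 mm bar label, 40 mm above the bench, on the 45-degree sloping front of a fixed white bench balance (170 mm wide, 200 deep, pan 81 mm high, front towards the robot; the dark display is beside the label, on its +y side). z axis: outward normal (towards the robot and up, 45 degrees); y is level, along the balance's front. Nothing of the balance stands out beyond the slope.
- weight_small: bystander: small steel weight, 20 mm across, 26 mm high, in front of the balance; origin centre of underside
- weight_big: bystander: steel weight 44 mm across, 55 mm high, on the balance's pan; origin centre of underside
- jar_b: bystander: amber jar 44 mm across, 75 mm high, behind the tray; origin centre of underside
- jar_c: bystander: glass jar 52 mm across, 70 mm high, behind the tray; origin centre of underside
Mind the look-alikes: they are no part of the job. What is shaped like the bracket_a but pink is not meant.

How it is judged (in metres and radians):
On the way, in this order (a step that is already met when the one before it is completed fails the run):
1. every part present lies flat in its own compartment (x of brush in the frame of tray between -0.014 and 0.014 m and y of brush in the frame of tray between 0.089 and 0.111 m and z of brush in the frame of tray between 0.009 and 0.017 m and y of brush_tip in the frame of tray between 0.085 and 0.115 m and x of each of brush_tip, pliers_tip in the frame of tray above 0.06 m and angle between the z axis of each of brush, pliers, spatula, bracket_a, bracket_b, bracket_c and the z axis of tray, either way round below 0.09 rad and linear speed of each of brush, pliers, spatula, bracket_a, bracket_b, bracket_c below 0.03 m/s and x of pliers in the frame of tray between -0.014 and 0.014 m and y of pliers in the frame of tray between 0.024 and 0.046 m and z of pliers in the frame of tray between 0.009 and 0.017 m and y of pliers_tip in the frame of tray between 0.02 and 0.05 m and x of spatula in the frame of tray between -0.014 and 0.014 m and y of spatula in the frame of tray between -0.041 and -0.019 m and z of spatula in the frame of tray between 0.009 and 0.017 m and y of spatula_tip in the frame of tray between -0.045 and -0.015 m and x of spatula_tip in the frame of tray below -0.06 m and y of bracket_a in the frame of tray between -0.108 and -0.086 m and z of bracket_a in the frame of tray between 0 and 0.008 m and (x of bracket_a in the frame of tray between 0.055 and 0.075 m or x of bracket_a in the frame of tray between -0.01 and 0.01 m or x of bracket_a in the frame of tray between -0.075 and -0.055 m) and angle between the x axis of each of bracket_a, bracket_b, bracket_c and the x axis of tray, either way round below 0.35 rad and angle between each of bracket_a, bracket_b, bracket_c's own z axis and vertical below 0.2 rad and y of bracket_b in the frame of tray between -0.108 and -0.086 m and z of bracket_b in the frame of tray between 0 and 0.008 m and (x of bracket_b in the frame of tray between 0.055 and 0.075 m or x of bracket_b in the frame of tray between -0.01 and 0.01 m or x of bracket_b in the frame of tray between -0.075 and -0.055 m) and y of bracket_c in the frame of tray between -0.108 and -0.086 m and z of bracket_c in the frame of tray between 0 and 0.008 m and (x of bracket_c in the frame of tray between 0.055 and 0.075 m or x of bracket_c in the frame of tray between -0.01 and 0.01 m or x of bracket_c in the frame of tray between -0.075 and -0.055 m)), for 0.3 s.
2. the held scanner looks squarely at the label, within reading distance, and is kept steady for one second (x of label in the frame of scan_window between -0.015 and 0.015 m and y of label in the frame of scan_window between -0.015 and 0.015 m and z of label in the frame of scan_window between 0.05 and 0.13 m and angle between the z axis of scan_window and the z axis of label, either way round below 0.35 rad and linear speed of scanner below 0.03 m/s and angular speed of scanner below 0.3 rad/s and contact force between the fingers and scanner above 0.5 N), for 1 s.
At the end, for the whole second after the job is handed in: Every part present lies flat on its compartment's floor, at rest: centre within 11 mm across and 10 (brackets) or 14 mm along the compartment, right way round (brackets either way, any pocket, one each); the scanner lies flat in its rest, head to the rest's +x, within 10 mm across and 13 mm along (all of step 1 and x of scanner in the frame of rest between -0.013 and 0.013 m and y of scanner in the frame of rest between -0.01 and 0.01 m and z of scanner in the frame of rest between 0 and 0.008 m and x of scan_window in the frame of rest above 0.03 m and angle between the z axis of scanner and the z axis of rest, either way round below 0.09 rad and angle between scanner's own z axis and vertical below 0.2 rad and linear speed of scanner below 0.03 m/s); the robot touches nothing.
It fails at once if a jar or weight is knocked over (angle between any of weight_small, weight_big, jar_b, jar_c's own z axis and vertical above 0.6 rad).
Of brush, pliers, spatula, bracket_a, bracket_b, bracket_c only 4 to 6 are there at a start; the rules pass over those that are not, and their reading is None.
At some moment in a run one of brush, pliers, spatula, bracket_a, bracket_b, bracket_c may be knocked a few centimetres aside while the robot is not near it.
Once in a run the grip may slacken for a moment while it holds something.
It also fails if it takes over 210 s, if anything falls off the work surface, if the arm or the gripper's body presses on something with over 40 N, if the wrist force passes 120 N, or if a joint passes its speed limit or range.

## Working session

There is one attempt and no reset: what is moved stays moved. The work goes in short steps, Python scripts to look and compute and a shell command to move; the robot and the scene stay as the last step left them, time stands still between calls to the robot, and variables do not carry over. Pictures are saved under pics/ and viewed, at most 14 in all, crops included, and the job is handed in when it is done.

```bash
ls; mkdir -p pics; cat > h.py <<'E'
import numpy as np, cv2
from plant import r, vision
from scipy.spatial.transform import Rotation as R
def cap(n):
    s=r.get_state(); c=vision.capture(n); c['s']=s
    if 'extrinsics' in c: c['cw']=np.linalg.inv(np.array(c['extrinsics']))
    else:
        T=np.eye(4); T[:3,:3]=R.from_euler('xyz',s['eef_rot'],degrees=True).as_matrix(); T[:3,3]=s['tcp_pos']
        c['cw']=T@np.array(c['hand_eye'])
    return c
def rays(c,uv):
    uv=np.asarray(uv,float).reshape(-1,1,2); K=np.array(c['camera_matrix'],float)
    n=cv2.undistortPoints(uv,K,np.array([c['k1'],0,0,0,0.]))[:,0]
    d=np.c_[n[:,0],-n[:,1],-np.ones(len(n))]
    return d
def plane(c,uv,z):
    d=rays(c,uv)@c['cw'][:3,:3].T; o=c['cw'][:3,3]
    return o+d*((z-o[2])/d[:,2])[:,None]
def world(c,uv):
    uv=np.asarray(uv).reshape(-1,2).astype(int); dp=c['depth'][uv[:,1],uv[:,0]]
    return (rays(c,uv)*dp[:,None])@c['cw'][:3,:3].T+c['cw'][:3,3]
def cloud(c):
    v,u=np.mgrid[0:384,0:512]; return world(c,np.c_[u.ravel(),v.ravel()]).reshape(384,512,3)
E
python3 - <<'E'
from h import *
for n in ['scene','side','wrist']:
    c=cap(n); cv2.imwrite(f'pics/{n}0.png',cv2.resize(c['frame'],(800,600)) if n!='wrist' else c['frame'])
    print(n,c['k1'],c['camera_matrix'],c['cw'].round(3).tolist())
print(r.get_state())
E
```

```text
pics
scene -0.12163473682654771 [[412.26933756   0.         259.63253805]
 [  0.         412.26933756 198.00711291]
 [  0.           0.           1.        ]] [[-0.343, -0.699, 0.627, 1.447], [0.939, -0.249, 0.236, 0.347], [-0.009, 0.67, 0.742, 1.092], [0.0, 0.0, 0.0, 1.0]]
side -0.0773792570449607 [[442.94036497   0.         258.75371814]
 [  0.         442.94036497 193.92889362]
 [  0.           0.           1.        ]] [[0.995, 0.037, -0.088, 0.442], [-0.096, 0.462, -0.882, -1.101], [0.008, 0.886, 0.463, 0.697], [0.0, 0.0, 0.0, 1.0]]
wrist -0.06656729288124807 [[273.83616006   0.         256.57983369]
 [  0.         273.83616006 195.200029  ]
 [  0.           0.           1.        ]] [[-0.297, 0.908, 0.295, 0.28], [-0.955, -0.283, -0.09, 0.62], [0.001, -0.308, 0.951, 0.384], [0.0, 0.0, 0.0, 1.0]]
{'time_s': 0.15, 'joints': array([ 8.92726630e+01,  2.05821771e+01,  6.47188779e-01, -1.45017704e-02,
       -7.01359311e+01, -1.65076646e+01]), 'qd': array([-0.16891578, -0.14232955,  0.15152309, -0.00032965, -0.05852592,
        0.10056257]), 'joint_torque': array([-2.27739583e-03, -5.83274639e+01,  2.93291456e+01,  7.00130492e+00,
        8.73064972e-03, -1.11485888e-04]), 'tcp_pos': array([0.1999045 , 0.64433901, 0.22204677]), 'eef_rot': array([ 1.79928130e+02, -7.08055126e-03, -1.72399332e+01]), 'contact_force': array([-0.26038317,  0.44835432,  0.23125916]), 'moment': array([ 0.04260395, -0.00539689, -0.0296635 ]), 'gripper_force': 0.0, 'gripper_width': 0.08847307946728686}
```

View pics/scene0.png

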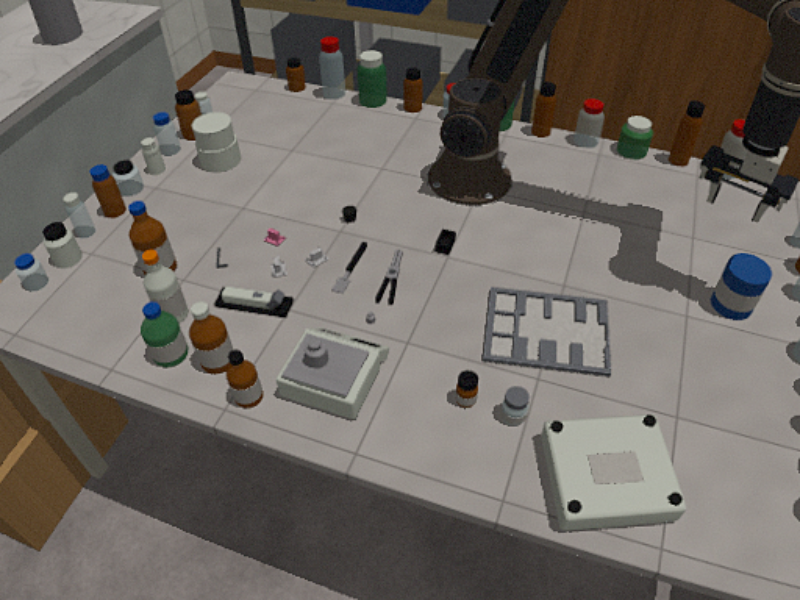

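View pics/side0.png

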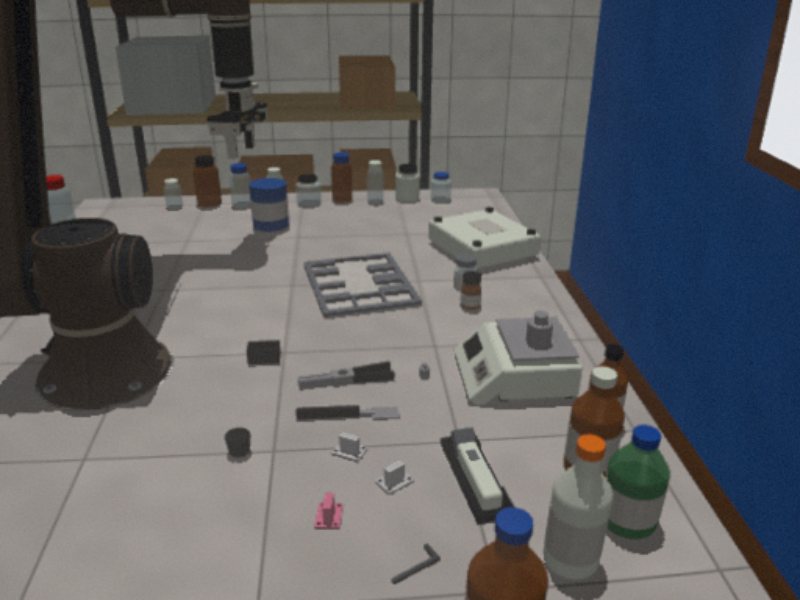

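```bash
cat > m1.py <<'E'
from h import *
c=cap('scene'); s=cap('side')
k=.64
P={'spat_h':(362,247),'spat_blade':(341,284),'pl_jaw':(399,256),'pl_h':(384,296),'brA':(317,255),'brB':(280,268),'pink':(275,236),'sc_tail':(228,295),'sc_head':(275,299),'wsmall':(370,317),'jarb':(467,375),'jarc':(516,392)}
for n,p in P.items(): print(n,np.median(world(c,[(p[0]*k+i,p[1]*k+j) for i in(-1,0,1) for j in (-1,0,1)]),0).round(3))
T=[(489,289),(607,293),(609,373),(484,362)]
print('tray',plane(c,np.array(T)*k,.014).round(4).tolist())
S=[(304,257),(388,252),(420,304),(326,315)]
print('tray side',plane(s,np.array(S)*k,.014).round(4).tolist())
print('label',world(s,[(484*k,371*k)]).round(3), world(s,[(473*k,345*k)]).round(3))
S={'spat_h':(330,412),'blade':(385,413),'pl_jaw':(315,380),'pl_h':(385,373),'brA':(349,440),'brB':(395,471),'sc_tail':(485,490),'sc_head':(466,438)}
for n,p in S.items(): print(n,world(s,[np.array(p)*k]).round(3))
E
python3 m1.py
```

```text
spat_h [ 0.384 -0.169  0.018]
spat_blade [ 0.501 -0.173  0.004]
pl_jaw [ 0.375 -0.073  0.016]
pl_h [ 0.504 -0.065  0.001]
brA [ 0.45  -0.261  0.025]
brB [ 0.516 -0.325  0.021]
pink [ 0.418 -0.389  0.022]
sc_tail [ 0.644 -0.397  0.031]
sc_head [ 0.627 -0.274  0.042]
wsmall [ 0.588 -0.063  0.021]
jarb [0.712 0.193 0.077]
jarc [0.711 0.294 0.07 ]
tray [[0.4116, 0.1648, 0.014], [0.3309, 0.4283, 0.014], [0.562, 0.466, 0.014], [0.6211, 0.2106, 0.014]]
tray side [[0.3515, 0.4589, 0.014], [0.5579, 0.4731, 0.014], [0.6049, 0.191, 0.014], [0.4063, 0.1582, 0.014]]
label [[ 0.676 -0.123  0.047]] [[ 0.674 -0.033  0.046]]
spat_h [[ 0.414 -0.172  0.014]]
blade [[ 0.503 -0.176  0.008]]
pl_jaw [[ 0.386 -0.078  0.014]]
pl_h [[ 0.511 -0.072  0.02 ]]
brA [[ 0.442 -0.271  0.032]]
brB [[ 0.505 -0.342  0.028]]
sc_tail [[ 0.626 -0.395  0.032]]
sc_head [[ 0.618 -0.288  0.037]]
```

```bash
python3 -m pendant '[[[1,0.7,0,0,0,0,1],[1,0.7,0,0,0,0,1],[1,0.7,0,0,0,0,1],[1,0.7,0,0,0,0,1],[1,0.7,0,0,0,0,1],[1,0.7,0,0,0,0,1],[1,0.7,0,0,0,0,1],[1,0.7,0,0,0,0,1]]]' && python3 -m pendant '[[[1,0.7,0,0,0,0,1],[1,0.7,0,0,0,-0.8,1],[1,0.7,0,0,0,-0.8,1],[1,0.7,0,0,0,-0.8,1],[1,0.8,0,0,0,-0.8,1],[1,0.8,0,0,0,-0.8,1],[0,0,0,0,0,-0.3,1],[0,0,0,0,0,0,1]]]'
cat > snap.py <<'E'
import sys
from h import *
import pickle
c=cap('wrist'); n=sys.argv[1]
cv2.imwrite(f'pics/{n}.png',c['frame']); pickle.dump({k:c[k] for k in ['frame','depth','camera_matrix','k1','cw']},open(f'{n}.pkl','wb'))
print(c['s']['time_s'],c['s']['tcp_pos'].round(4),c['s']['eef_rot'].round(2))
E
python3 snap.py tray1
```

```text
time_s: 1.05
tcp_pos: [0.3208, 0.4886, 0.223]
eef_rot: [-180.0, 0.0, -17.3]
contact_force: [0.6, 0.6, 0.3]
gripper_width: 0.0879
gripper_force: 0.0
time_s: 1.85
tcp_pos: [0.4196, 0.3786, 0.2229]
eef_rot: [-180.0, -0.0, -0.1]
contact_force: [-0.8, -0.9, -0.0]
gripper_width: 0.0874
gripper_force: 0.0
1.85 [0.4196 0.3786 0.2229] [-1.7998e+02 -0.0000e+00 -1.4000e-01]
```

View pics/tray1.png

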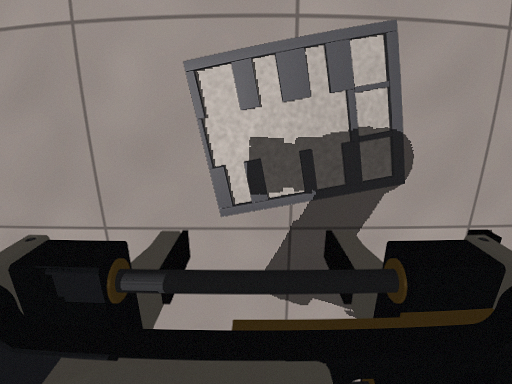

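```bash
cat > tray.py <<'E'
from h import *; import pickle
c=pickle.load(open('tray1.pkl','rb'))
g=cv2.cvtColor(c['frame'],cv2.COLOR_BGR2GRAY)
p=np.array([(185,63),(397,22),(404,183),(221,215)],float)
W=plane(c,p,.014)[:,:2]; print(W.round(4))
t=np.array([(.107,.135),(.107,-.135),(-.107,-.135),(-.107,.135)])
A=t-t.mean(0);B=W-W.mean(0); th=np.arctan2((A[:,0]*B[:,1]-A[:,1]*B[:,0]).sum(),(A*B).sum())
Rm=np.array([[np.cos(th),-np.sin(th)],[np.sin(th),np.cos(th)]])
print(W.mean(0),np.degrees(th),((W-W.mean(0))-A@Rm.T).round(4).tolist())
for n,q in dict(pl=(0,.035),sp=(0,-.03),a=(.065,-.097),b=(0,-.097),c=(-.065,-.097)).items(): print(n,(W.mean(0)+Rm@q).round(4))
E
python3 tray.py
```

```text
[[0.5578 0.4685]
 [0.607  0.2055]
 [0.4009 0.1679]
 [0.3528 0.4313]]
[0.4796243  0.31828502] 10.412246267130774 [[-0.0027, -0.0019], [-0.0023, 0.0006], [0.0021, 0.0017], [0.0028, -0.0005]]
pl [0.4733 0.3527]
sp [0.485  0.2888]
a [0.5611 0.2346]
b [0.4972 0.2229]
c [0.4332 0.2111]
```

```bash
python3 -m pendant '[[[0.3,1,0,0,0,0,1],[0.3,1,0,0,0,0,1],[0.3,1,0,0,0,0,1],[0,1,0,0,0,0,1],[0,1,0,0,0,0,1],[0,1,0,0,0,0,1],[0,1,0,0,0,0,1],[0,1,0,0,0,0,1]]]' >/dev/null&& python3 -m pendant '[[[0,1,0,0,0,0,1],[0,1,0,0,0,0,1],[0,1,0,0,0,0,1],[0,1,0,0,0,0,1],[0,1,0,0,0,0,1],[0,1,0,0,0,0,1],[0,1,0,0,0,0,1],[0,1,0,0,0,0,1]]]' >/dev/null && python3 -m pendant '[[[0,1,0,0,0,0,1],[0,1,0,0,0,0,1],[0,1,0,0,0,0,1],[0,1,0,0,0,0,1],[0,1,0,0,0,0,1],[0,1,0,0,0,0,1],[0,1,0,0,0,0,1],[0,1,0,0,0,0,1]]]' >/dev/null && python3 -m pendant '[[[0,1,0,0,0,0,1],[0,1,0,0,0,0,1],[0,1,0,0,0,0,1],[0,0.5,0,0,0,0,1],[0,0,0,0,0,0,1],[0,0,0,0,0,0,1],[0,0,0,0,0,0,1],[0,0,0,0,0,0,1]]]' && python3 snap.py parts1
```

```text
time_s: 5.1
tcp_pos: [0.4367, -0.1697, 0.2229]
eef_rot: [-180.0, -0.0, 0.0]
contact_force: [-1.1, -0.0, -0.1]
gripper_width: 0.0876
gripper_force: 0.0
5.1 [ 0.4367 -0.1697  0.2229] [-1.8e+02 -2.0e-02  2.0e-02]
```

View pics/parts1.png

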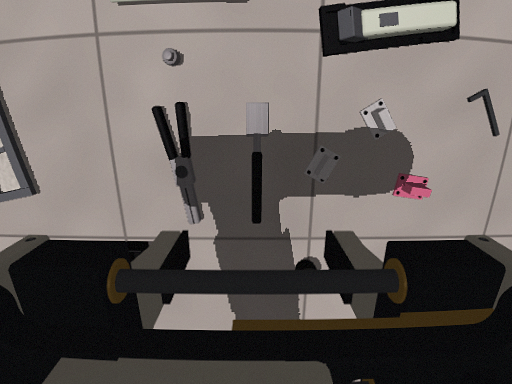

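```bash
python3 - <<'E'
from h import *; import pickle
c=pickle.load(open('parts1.pkl','rb'))
cv2.imwrite('pics/crop1.png',cv2.resize(c['frame'][90:235,145:440],None,fx=2.7,fy=2.7,interpolation=cv2.INTER_CUBIC))
print(r.get_state()['joints'].round(1))
E
```

```text
[  2.9   0.7 -24.3  -0.  -65.   87.1]
```

View pics/crop1.png

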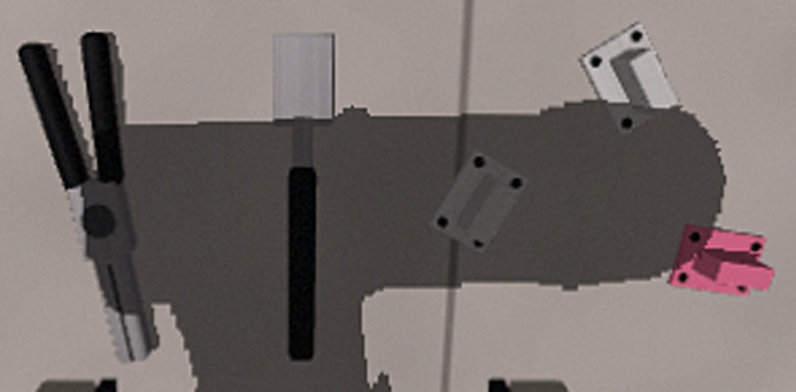

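```bash
python3 - <<'E'
from h import *; import pickle
c=pickle.load(open('parts1.pkl','rb'))
def w(pts,z): return plane(c,np.array(pts,float)/2.7+[145,90]-[.3,.3],z)[:,:2]
print('b1 holes',w([(479,162),(516,183),(442,222),(478,243)],.005).round(4).tolist())
b=w([(479,162),(516,183),(442,222),(478,243)],.005); d=b[0]-b[2]+b[1]-b[3]; print(b.mean(0),np.degrees(np.arctan2(d[1],d[0])), np.linalg.norm(b[0]-b[2]),np.linalg.norm(b[0]-b[1]))
b=w([(636,36),(626,123),(595,62)],.005); d=b[2]-b[1]; print(b[:2].mean(0),np.degrees(np.arctan2(d[1],d[0])),np.linalg.norm(d),np.linalg.norm(b[0]-b[2]))
s=np.r_[w([(301,357),(302,170)],.018),w([(304,34)],.004)];print('spat handle end, handle front, blade end',s.round(4).tolist())
p=w([(132,357),(98,222),(32,46),(96,34)],.018); print('pliers jaw, pivot, handles',p.round(4).tolist())
# scanner & rest corners
print('rest',plane(c,[(319,8),(323,55),(459,38)],.012).round(4).tolist())
print('scanner',plane(c,[(346,20),(457,14)],.03).round(4).tolist(),'weight',world(c,[(171,54)]).round(3))
E
```

```text
b1 holes [[0.4639, -0.2605], [0.4531, -0.2807], [0.4322, -0.2431], [0.4207, -0.263]]
[ 0.44246654 -0.26181652] -28.73644786115513 0.03621500131198002 0.022907535138853314
[ 0.50593551 -0.33532364] 33.07580512519176 0.03576055429094383 0.023405808779142955
spat handle end, handle front, blade end [[0.3606, -0.1687], [0.4616, -0.1692], [0.5267, -0.1702]]
pliers jaw, pivot, handles [[0.3605, -0.0772], [0.4353, -0.065], [0.522, -0.0397], [0.5271, -0.0712]]
rest [[0.6376, -0.2448, 0.012], [0.5842, -0.2525, 0.012], [0.6111, -0.4284, 0.012]]
scanner [[0.62, -0.2735, 0.03], [0.6335, -0.4093, 0.03]] weight [[ 0.584 -0.066  0.025]]
```

```bash
python3 -m pendant '[[[0.2,0,1,0,0,0,0.4],[0,0,1,0,0,0,0.4],[0,0,1,0,0,0,0.4],[0,0,1,0,0,0,0.4],[0,0,1,0,0,0,0.4],[0,0,1,0,0,0,0.4],[0,0,1,0,0,0,0.4],[0,0,1,0,0,0,0.4]]]' 25 >/dev/null && python3 -m pendant '[[[0,0,0.9,0,0,0,0.4],[0,0,0.9,0,0,0,0.4],[0,0,0,0,0,0,0.4],[0,0,0,0,0,0,-1],[0,0,0,0,0,0,-1],[0,0,0,0,0,0,-1],[0,0,0,0,0,0,-1],[0,0,0,0,0,0,-1]]]'
```

```text
time_s: 6.75
tcp_pos: [0.4409, -0.1703, 0.0273]
eef_rot: [-180.0, -0.1, -0.0]
contact_force: [-0.6, -0.3, 1.2]
gripper_width: 0.0272
gripper_force: 0.0
```

```bash
python3 -m pendant '[[[0,0,0,0,0,0,-1],[0,0,0,0,0,0,-1],[0,0,0,0,0,0,-1],[0,0,0,0,0,0,-1],[0,0,-0.5,0,0,0,-1],[0,0,-1,0,0,0,-1],[0,0,-1,0,0,0,-1],[0,0,-1,0,0,0,-1]]]' 30 && python3 -m pendant '[[[0,0,-1,0,0,1,-1],[0,0,-1,0,0,1,-1],[0,0,-0.5,0,0,1,-1],[0,0,0,0,0,1,-1],[0,0,0,0,0,1,-1],[0,0,0,0,0,1,-1],[0,0,0,0,0,1,-1],[0,0,0,0,0,1,-1]]]'
```

```text
time_s: 7.55
tcp_pos: [0.4406, -0.1703, 0.0982]
eef_rot: [180.0, -0.0, -0.0]
contact_force: [0.7, 0.6, -0.1]
gripper_width: 0.0006
gripper_force: 0.0
time_s: 8.35
tcp_pos: [0.4406, -0.1703, 0.1475]
eef_rot: [-180.0, -0.0, -32.2]
contact_force: [0.1, 0.5, 0.3]
gripper_width: 0.0001
gripper_force: 0.0
```

```bash
python3 snap.py p2
```

```text
8.35 [ 0.4406 -0.1703  0.1475] [-1.7999e+02 -3.0000e-02 -3.2200e+01]
```

View pics/p2.png

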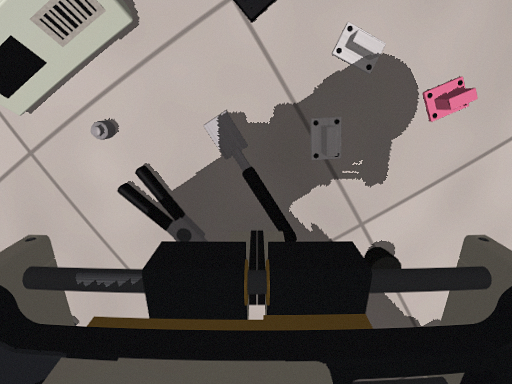

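```bash
python3 - <<'E'
from h import *; import pickle
c=pickle.load(open('p2.pkl','rb'))
s=np.r_[plane(c,[(292,240),(247,171)],.018),plane(c,[(213,120)],.004)];print(s.round(4).tolist())
d=s[1]-s[0];print(np.degrees(np.arctan2(d[1],d[0])),np.linalg.norm(d), 'depth of table vs', world(c,[(60,200),(300,40),(240,130)]).round(4).tolist(), 'pivot',plane(c,[(183,234)],.018).round(4))
b=plane(c,[(315,121),(337,122),(316,155),(338,155)],.005);print('b1',b.mean(0).round(4))
E
```

```text
[[0.3618, -0.17, 0.018], [0.4605, -0.1702, 0.018], [0.5254, -0.1676, 0.004]]
-0.10861507895226816 0.09869301981573328 depth of table vs [[0.5515, 0.0489, 0.0001], [0.5442, -0.2878, 0.0014], [0.5006, -0.1862, 0.0008]] pivot [[ 0.4371 -0.0649  0.018 ]]
b1 [ 0.4424 -0.2625  0.005 ]
```

```bash
python3 -m pendant '[[[0,0,0,0,0,-1,0.4],[0,0,0,0,0,-1,0.4],[0,0,0,0,0,-1,0.4],[0,0,1,0,0,-1,0.4],[0,0,1,0,0,-1,0.4],[0,0,1,0,0,-1,0.4],[0,0,1,0,0,-1,0.4],[0,0,1,0,0,-1,0.4]]]' && python3 -m pendant '[[[0,0,0.7,0,0,0,0.3],[0,0,0.4,0,0,0,-0.3],[0,0,0,0,0,0,-1],[0,0,0,0,0,0,-1],[0,0,0,0,0,0,-1],[0,0,0,0,0,0,-1],[0,0,0,0,0,0,-1],[0,0,0,0,0,0,-1]]]' 30
```

```text
time_s: 9.2
tcp_pos: [0.4408, -0.1703, 0.0467]
eef_rot: [180.0, -0.0, 0.2]
contact_force: [-0.9, 0.0, 0.3]
gripper_width: 0.058
gripper_force: 0.0
time_s: 10.0
tcp_pos: [0.4408, -0.1703, 0.025]
eef_rot: [-180.0, -0.0, -0.0]
contact_force: [-0.7, 0.9, 0.2]
gripper_width: 0.0066
gripper_force: 0.0
```

```bash
python3 snap.py p3; python3 - <<'E'
from h import *
c=cap('scene'); cv2.imwrite('pics/p3s.png',cv2.resize(c['frame'][120:220,180:330],None,fx=4,fy=4))
E
python3 - <<'E'
import cv2,numpy as np
a=cv2.imread('pics/p3.png');b=cv2.imread('pics/p3s.png')
b=cv2.resize(b,(512,341)); a=a[150:384]
cv2.imwrite('pics/p3c.png',np.vstack([a,b]))
E
```

```text
10.0 [ 0.4408 -0.1703  0.025 ] [-1.8e+02 -3.0e-02 -3.0e-02]
```

View pics/p3c.png

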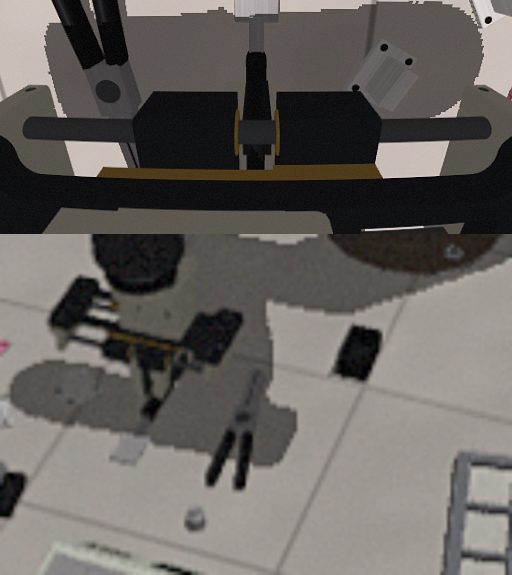

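```bash
python3 -m pendant '[[[0,0,0,0,0,0,-1],[0,0,0,0,0,0,-1],[0,0,0,0,0,0,-1],[0,0,0,0,0,0,-1],[0,0,0,0,0,0,-1],[0,0,0,0,0,0,-1],[0,0,0,0,0,0,-1],[0,0,0,0,0,0,-1]]]' 30;  python3 - <<'E'
from h import *
import pickle
c=cap('wrist');
cv2.imwrite('pics/p4.png',cv2.resize(c['frame'][170:384,180:340],None,fx=2.8,fy=2.8))
E
```

```text
time_s: 10.9
tcp_pos: [0.4406, -0.1703, 0.0247]
eef_rot: [-180.0, 0.0, -0.0]
contact_force: [-1.5, -0.3, -0.1]
gripper_width: 0.0004
gripper_force: 0.0
```

View pics/p4.png

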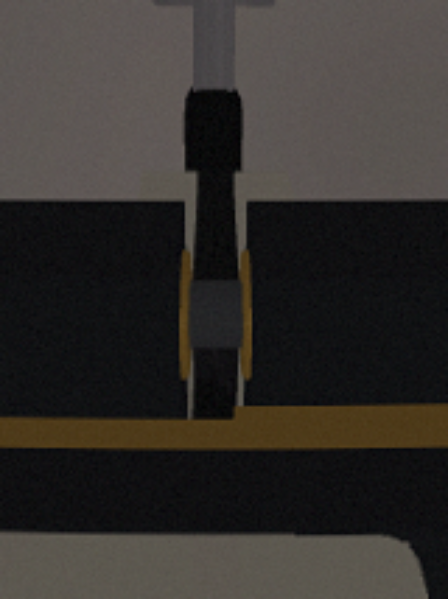

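```bash
python3 - <<'E'
from h import *
c=cap('wrist')
P=[(180+215/2.8,170+y/2.8) for y in (20,60,110,140,160,175,185,200,230,260)]
for p,w in zip(P,world(c,P)): print(np.round(p),w.round(4))
print(world(c,[(200,200),(320,200)]).round(4))
E
```

```text
[257. 177.] [ 0.4792 -0.1695  0.008 ]
[257. 191.] [ 0.4695 -0.1695  0.0084]
[257. 209.] [ 0.4599 -0.1695  0.0178]
[257. 220.] [ 0.4521 -0.1695  0.0179]
[257. 227.] [ 0.4478 -0.1695  0.0196]
[257. 232.] [ 0.4435 -0.1695  0.0184]
[257. 236.] [ 0.4403 -0.1694  0.0179]
[257. 241.] [ 0.4362 -0.1694  0.0174]
[257. 252.] [ 0.4288 -0.1694  0.0195]
[257. 263.] [ 0.5244 -0.17    0.1871]
[[ 4.602e-01 -1.289e-01  1.000e-04]
 [ 4.604e-01 -2.156e-01  9.000e-04]]
```

```bash
python3 - <<'E'
from h import *
c=cap('wrist')
for v in (215,226,236,246,256):
    P=[(u,v) for u in range(242,274,2)]; print(v,(world(c,P)[:,2]*1000).round(0), c['frame'][v,257])
s=r.get_state(); print(s['gripper_width'],s['gripper_force'],s['tcp_pos'])
E
```

```text
215 [ 1.  0. 16. 17. 18. 19. 18. 18. 19. 19. 18. 17.  1.  1.  1. -0.] [ 9 12 10]
226 [ 0.  1. 15. 18. 18. 20. 18. 19. 18. 19. 17. 17.  0.  1.  1.  0.] [ 7  7 10]
236 [41. 40. 39. 40. 35. 37. 37. 19. 37. 37. 37. 40. 40. 40. 41. 40.] [8 6 7]
246 [103. 103.  50.  49.  49.  50.  49.  19.  50.  49.  49.  47.  49. 102.
 103. 103.] [11 13 13]
256 [110. 110.  63.  64.  60.  61.  62.  62.  61.  60.  61.  61.  64. 103.
 111. 187.] [11  9 11]
0.00020338518763520107 0.0 [ 0.44063549 -0.17026722  0.02476495]
```

```bash
python3 - <<'E'
from h import *
c=cap('wrist'); C=cloud(c).reshape(-1,3)
m=(abs(C[:,1]+.17)<.03)&(C[:,0]>.40)&(C[:,0]<.47)&(C[:,2]>.023)&(C[:,2]<.07)
Q=C[m]; o=np.argsort(Q[:,2])[:25]; print((Q[o]*1000).round(0).tolist())
import pickle
c=pickle.load(open('parts1.pkl','rb')); C=cloud(c).reshape(-1,3)
m=(C[:,2]>.12)&(C[:,2]<.26)&(abs(C[:,0]-.437)<.04)
Q=C[m]; o=np.argsort(Q[:,2])[:15]; print('open tcp z .2229',(Q[o]*1000).round(0).tolist())
s=cap('side'); cv2.imwrite('pics/p5.png',cv2.resize(s['frame'][140:300,150:310],None,fx=3.7,fy=3.7,interpolation=cv2.INTER_CUBIC))
E
```

```text
[[449.0, -166.0, 29.0], [449.0, -173.0, 29.0], [449.0, -168.0, 29.0], [449.0, -172.0, 29.0], [449.0, -173.0, 29.0], [449.0, -167.0, 29.0], [450.0, -171.0, 30.0], [450.0, -171.0, 30.0], [449.0, -169.0, 31.0], [450.0, -168.0, 31.0], [450.0, -169.0, 31.0], [449.0, -167.0, 31.0], [450.0, -172.0, 32.0], [449.0, -172.0, 32.0], [450.0, -173.0, 32.0], [450.0, -173.0, 32.0], [449.0, -168.0, 32.0], [450.0, -168.0, 32.0], [450.0, -168.0, 32.0], [450.0, -166.0, 32.0], [449.0, -173.0, 32.0], [450.0, -171.0, 32.0], [450.0, -171.0, 32.0], [450.0, -166.0, 33.0], [450.0, -169.0, 33.0]]
open tcp z .2229 [[430.0, -214.0, 226.0], [444.0, -214.0, 227.0], [430.0, -126.0, 227.0], [436.0, -125.0, 227.0], [439.0, -125.0, 227.0], [428.0, -214.0, 227.0], [428.0, -214.0, 227.0], [445.0, -125.0, 227.0], [446.0, -123.0, 227.0], [429.0, -126.0, 227.0], [434.0, -125.0, 227.0], [439.0, -213.0, 227.0], [430.0, -126.0, 227.0], [443.0, -125.0, 227.0], [446.0, -216.0, 228.0]]
```

View pics/p5.png

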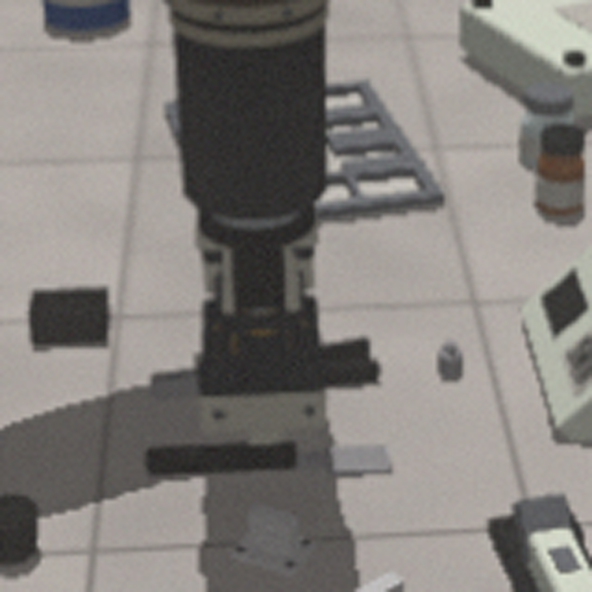

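```bash
python3 -m pendant '[[[0,0,0,0,0,0,0.2],[0,0,0,0,0,0,0.2],[0,0,0,0,0,0,0.2],[0,0,0,0,0,0,0.2],[0,0,0,0,0,0,0.2],[0,0,0,0,0,0,0.2],[0,0,0.4,0,0,0,0.2],[0,0,0.4,0,0,0,0.2]]]' 30 && python3 -m pendant '[[[0,0,0.2,0,0,0,0.2],[0,0,0.15,0,0,0,0],[0,0,0,0,0,0,-1],[0,0,0,0,0,0,-1],[0,0,0,0,0,0,-1],[0,0,0,0,0,0,-1],[0,0,0,0,0,0,-1],[0,0,0,0,0,0,-1]]]' 30
```

```text
time_s: 11.95
tcp_pos: [0.4407, -0.1702, 0.0083]
eef_rot: [-180.0, -0.0, -0.0]
contact_force: [-0.7, 0.2, 0.7]
gripper_width: 0.0518
gripper_force: 0.0
time_s: 12.75
tcp_pos: [0.4408, -0.1703, 0.002]
eef_rot: [180.0, -0.0, -0.0]
contact_force: [0.5, -0.5, 1.4]
gripper_width: 0.0136
gripper_force: 30.0
```

```bash
python3 -m pendant '[[[0,0,-0.5,0,0,0,-1],[0,0,-1,0,0,1,-1],[0,0,-1,0,0,1,-1],[0,0,-1,0,0,1,-1],[0,0,-1,0,0,1,-1],[0,0,-1,0,0,1,-1],[0,0,-1,0,0,1,-1],[0,0,-1,0,0,1,-1]]]' 30 && python3 -m pendant '[[[0,0,0,0,0,1,-1],[0,0,0,0,0,1,-1],[0,0,0,0,0,1,-1],[0,0,0,0,0,1,-1],[0,0,0,0,0,1,-1],[0,0,0,0,0,1,-1],[0,0,0,0,0,1,-1],[0,0,0,0,0,1,-1]]]'
```

```text
time_s: 13.55
tcp_pos: [0.4403, -0.1702, 0.1533]
eef_rot: [-180.0, -0.0, -28.2]
contact_force: [-0.2, -0.4, -0.1]
gripper_width: 0.0138
gripper_force: 30.0
time_s: 14.35
tcp_pos: [0.4403, -0.1703, 0.1524]
eef_rot: [-180.0, -0.0, -60.2]
contact_force: [0.2, -0.0, -0.7]
gripper_width: 0.014
gripper_force: 30.0
```

```bash
for i in 1 2 3; do python3 -m pendant '[[[0,0,0,0,0,1,-1],[0,0,0,0,0,1,-1],[0,0,0,0,0,1,-1],[0,0,0,0,0,1,-1],[0,0,0,0,0,1,-1],[0,0,0,0,0,1,-1],[0,0,0,0,0,1,-1],[0,0,0,0,0,1,-1]]]' >/dev/null; done;  python3 -m pendant '[[[0,0,0,0,0,0.85,-1],[0,0,0,0,0,0.85,-1],[0,0,0,0,0,0.85,-1],[0,0,0,0,0,0.8,-1],[-0.3,0.9,0,0,0,0,-1],[-0.3,0.9,0,0,0,0,-1],[-0.3,0.9,0,0,0,0,-1],[-0.3,0.9,0,0,0,0,-1]]]' && python3 -m pendant '[[[-0.3,0.9,0,0,0,0,-1],[-0.3,0.9,0,0,0,0,-1],[-0.3,0.9,0,0,0,0,-1],[-0.3,0.9,0,0,0,0,-1],[-0.3,0.9,0,0,0,0,-1],[-0.3,0.9,0,0,0,0,-1],[-0.3,0.9,0,0,0,0,-1],[-0.3,0.9,0,0,0,0,-1]]]'
```

```text
time_s: 17.55
tcp_pos: [0.4508, -0.0945, 0.1524]
eef_rot: [180.0, 0.0, -169.5]
contact_force: [-0.5, 0.3, -0.7]
gripper_width: 0.0134
gripper_force: 30.0
time_s: 18.35
tcp_pos: [0.4716, 0.0559, 0.1525]
eef_rot: [180.0, 0.0, -169.4]
contact_force: [1.7, 0.3, -0.9]
gripper_width: 0.0138
gripper_force: 30.0
```

```bash
python3 -m pendant '[[[-0.23,0.94,0,0,0,0,-1],[-0.23,0.94,0,0,0,0,-1],[-0.23,0.94,0,0,0,0,-1],[-0.23,0.94,0,0,0,0,-1],[-0.23,0.94,0,0,0,0,-1],[-0.23,0.94,0,0,0,0,-1],[-0.23,0.94,0,0,0,0,-1],[-0.23,0.94,0,0,0,0,-1]]]' >/dev/null && python3 -m pendant '[[[-0.23,0.94,0,0,0,0,-1],[-0.23,0.94,0,0,0,0,-1],[-0.23,0.94,0.5,0,0,0,-1],[-0.23,0.94,1,0,0,0,-1],[0,0,1,0,0,0,-1],[0,0,1,0,0,0,-1],[0,0,0,0,0,0,-1],[0,0,0,0,0,0,-1]]]'; python3 snap.py pl1
```

```text
time_s: 19.95
tcp_pos: [0.4846, 0.2874, 0.0813]
eef_rot: [-179.9, -0.1, -169.4]
contact_force: [0.2, 0.2, -1.0]
gripper_width: 0.0137
gripper_force: 30.0
19.95 [0.4846 0.2874 0.0813] [-1.7994e+02 -6.0000e-02 -1.6942e+02]
```

View pics/pl1.png

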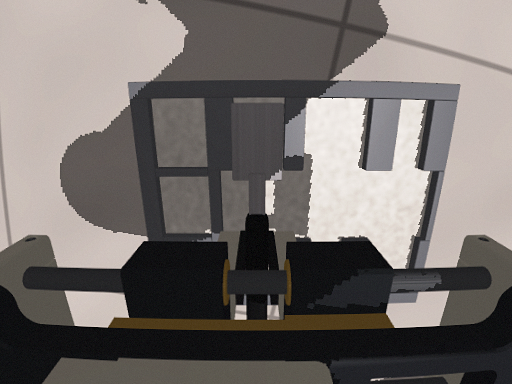

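```bash
python3 -m pendant '[[[-0.08,0.07,1,0,0,0,-1],[0,0,1,0,0,0,-1],[0,0,0.8,0,0,0,-1],[0,0,0.5,0,0,0,-1],[0,0,0.35,0,0,0,-1],[0,0,0,0,0,0,-1],[0,0,0,0,0,0,-1],[0,0,0,0,0,0,-0.3]]]' && python3 -m pendant '[[[0,0,0,0,0,0,-0.3],[0,0,0,0,0,0,-0.3],[0,0,0,0,0,0,-0.3],[0,0,-0.3,0,0,0,-0.3],[0,0,-1,0,0,0,-0.3],[0,0,-1,0,0,0,-0.3],[0,0,-1,0,0,0,-0.3],[0,0,-1,0,0,0,-0.3]]]'; python3 snap.py pl2
```

```text
time_s: 20.8
tcp_pos: [0.4866, 0.2893, 0.0097]
eef_rot: [179.9, 0.1, -169.4]
contact_force: [-0.2, -0.5, 0.6]
gripper_width: 0.0171
gripper_force: 0.0
time_s: 21.6
tcp_pos: [0.486, 0.2888, 0.096]
eef_rot: [180.0, 0.0, -169.4]
contact_force: [-0.5, -0.1, 0.4]
gripper_width: 0.0305
gripper_force: 0.0
21.6 [0.486  0.2888 0.096 ] [ 1.8000e+02  1.0000e-02 -1.6943e+02]
```

```bash
cat > intray.py <<'E'
from h import *
O=np.array([.4796,.3178]); th=np.radians(10.4)
def tray(c):
    C=cloud(c); d=C[...,:2]-O; x=d[...,0]*np.cos(th)+d[...,1]*np.sin(th); y=-d[...,0]*np.sin(th)+d[...,1]*np.cos(th)
    return np.dstack([x,y,C[...,2]])
def grid(c,y0,y1,lo=.015,hi=.05,step=.02):
    T=tray(c).reshape(-1,3); m=(T[:,1]>y0)&(T[:,1]<y1)&(T[:,2]>lo)&(T[:,2]<hi)&(abs(T[:,0])<.1); T=T[m]
    for a in np.arange(-.1,.1,step):
        q=T[(T[:,0]>=a)&(T[:,0]<a+step)]
        if len(q)>5: print('x%4d..: n%4d y %.1f..%.1f z med %.1f'%(a*1000,len(q),*(np.percentile(q[:,1],[3,97])*1000),np.median(q[:,2])*1000))
E
python3 - <<'E'
from intray import *; import pickle
c=pickle.load(open('pl2.pkl','rb')); grid(c,-.06,0,.016)
c=cap('scene'); print('scene'); grid(c,-.06,0,.017)
E
```

```text
x-100..: n   7 y -50.5..-5.1 z med 16.2
x -60..: n   6 y -53.0..-0.4 z med 16.1
x -19..: n 325 y -35.3..-22.5 z med 21.9
x   0..: n 303 y -35.4..-22.3 z med 22.1
x  20..: n 287 y -35.5..-22.1 z med 22.1
x  40..: n 251 y -35.7..-22.8 z med 22.1
x  60..: n 146 y -35.7..-22.7 z med 21.9
scene
x -19..: n  17 y -36.2..-24.2 z med 22.6
x   0..: n  20 y -37.2..-23.6 z med 22.9
x  20..: n  20 y -40.7..-15.7 z med 22.6
x  40..: n  29 y -50.2..-4.1 z med 22.3
x  60..: n  29 y -58.0..-7.4 z med 21.3
x  80..: n  23 y -54.7..-2.5 z med 18.3
```

```bash
python3 -m pendant '[[[0.3,-1,-1,0,0,0.4,0.4],[0.35,-1,-1,0,0,0.38,0.4],[0.35,-1,-1,0,0,0,0.4],[0.35,-1,-1,0,0,0,0.4],[0.33,-1,-1,0,0,0,0.4],[0.33,-1,0,0,0,0,0.4],[0.33,-1,0,0,0,0,0.4],[0.33,-1,0,0,0,0,0.4]]]' >/dev/null&& python3 -m pendant '[[[0.33,-1,0,0,0,0,0.4],[0.33,-1,0,0,0,0,0.4],[0.33,-1,0,0,0,0,0.4],[0.33,-1,0,0,0,0,0.4],[0.33,-1,0,0,0,0,0.4],[0.33,-1,0,0,0,0,0.4],[0.33,-1,0,0,0,0,0.4],[0.33,-1,0,0,0,0,0.4]]]' && python3 -m pendant '[[[0.2,-0.8,0,0,0,0,0.4],[0,0,0,0,0,0,0.4],[0,0,0,0,0,0,0.4],[0,0,0,0,0,0,0.4],[0,0,0,0,0,0,0.4],[0,0,0,0,0,0,0.4],[0,0,0,0,0,0,0.4],[0,0,0,0,0,0,0.4]]]'
cat > blobs.py <<'E'
from h import *; import sys
def blobs(c,lo=.009,hi=.045,roi=(.3,.72,-.5,.02)):
    C=cloud(c); m=(C[...,2]>lo)&(C[...,2]<hi)&(C[...,0]>roi[0])&(C[...,0]<roi[1])&(C[...,1]>roi[2])&(C[...,1]<roi[3])&(c['depth']>0)
    n,L,st,_=cv2.connectedComponentsWithStats(m.astype(np.uint8),connectivity=8)
    for i in range(1,n):
        if st[i,4]<60: continue
        P=C[L==i]; (cx,cy),(w,h),a=cv2.minAreaRect((P[:,:2]*1000).astype(np.float32))
        if h>w: w,h,a=h,w,a+90
        col=c['frame'][L==i].mean(0).round(0)
        print('px',st[i,:4],'n',st[i,4],'c',round(cx,1),round(cy,1),'size',round(w,1),round(h,1),'ang',round((a+90)%180-90,1),'zmax',round(np.percentile(P[:,2],98)*1000,1),'bgr',col)
if __name__=='__main__':
    c=cap(sys.argv[1]); print(c['s']['tcp_pos'].round(4),c['s']['eef_rot'].round(2)); blobs(c)
E
python3 blobs.py wrist; python3 blobs.py side
```

```text
time_s: 23.3
tcp_pos: [0.4226, -0.0438, 0.1937]
eef_rot: [-180.0, -0.1, -172.6]
contact_force: [-0.0, 0.0, 0.5]
gripper_width: 0.0613
gripper_force: 0.0
time_s: 24.1
tcp_pos: [0.422, -0.0587, 0.1948]
eef_rot: [-180.0, 0.0, -172.5]
contact_force: [0.2, -0.1, -0.1]
gripper_width: 0.0616
gripper_force: 0.0
[ 0.422  -0.0587  0.1948] [-180.      0.   -172.53]
px [318  81  19  21] n 162 c 310.0 10.8 size 20.1 17.2 ang 0.4 zmax 31.8 bgr [10.  9.  9.]
px [237 122  30 127] n 2079 c 441.4 -62.3 size 171.1 40.5 ang 7.1 zmax 19.8 bgr [41. 40. 42.]
px [  0 130  17  15] n 189 c 407.1 -390.3 size 25.9 11.1 ang 54.3 zmax 32.3 bgr [ 74.  56. 120.]
px [ 85 160  26  27] n 392 c 442.5 -261.3 size 31.9 12.9 ang -26.4 zmax 32.7 bgr [92. 92. 95.]
px [ 34 198  30  26] n 444 c 505.5 -334.6 size 31.0 14.1 ang 31.6 zmax 32.6 bgr [130. 130. 135.]
px [182 309  99  21] n 639 c 648.3 -66.8 size 149.9 20.6 ang -83.0 zmax 32.8 bgr [147. 160. 160.]
[ 0.422  -0.0587  0.1948] [ 180.      0.   -172.53]
px [291 214  37  44] n 679 c 664.7 -80.9 size 180.0 68.8 ang -76.0 zmax 44.4 bgr [119. 126. 125.]
px [190 231  62  16] n 487 c 439.5 -63.8 size 169.4 40.2 ang 6.5 zmax 22.0 bgr [65. 65. 67.]
px [282 274  47  52] n 923 c 624.8 -331.7 size 165.9 56.4 ang -80.8 zmax 42.8 bgr [125. 132. 130.]
px [217 276  13  14] n 140 c 442.4 -262.1 size 30.4 16.7 ang -29.3 zmax 33.8 bgr [ 99.  99. 101.]
px [246 295  13  15] n 147 c 505.5 -335.8 size 32.4 14.2 ang 32.6 zmax 33.7 bgr [119. 119. 122.]
px [298 315  23  18] n 107 c 614.3 -408.4 size 54.5 31.9 ang -48.3 zmax 15.8 bgr [48. 46. 47.]
px [207 316  10  18] n 118 c 411.9 -396.4 size 35.7 14.9 ang 75.4 zmax 34.0 bgr [106.  91. 146.]
```

```bash
python3 -m pendant '[[[-0.34,-0.2,1,0,0,0,0.4],[-0.34,-0.2,1,0,0,0,0.4],[0,0,1,0,0,0,0.4],[0,0,1,0,0,0,0.4],[0,0,1,0,0,0,0.4],[0,0,1,0,0,0,0.4],[0,0,1,0,0,0,0.4],[0,0,1,0,0,0,0.4]]]' 30 && python3 -m pendant '[[[0,0,0.8,0,0,0,0.4],[0,0,0.6,0,0,0,0.4],[0,0,0.25,0,0,0,0.2],[0,0,0,0,0,0,-1],[0,0,0,0,0,0,-1],[0,0,0,0,0,0,-1],[0,0,0,0,0,0,-1],[0,0,0,0,0,0,-1]]]' 40
```

```text
time_s: 25.0
tcp_pos: [0.4367, -0.065, 0.0341]
eef_rot: [-180.0, 0.0, -172.5]
contact_force: [0.0, 0.3, -0.8]
gripper_width: 0.061
gripper_force: 0.0
time_s: 25.8
tcp_pos: [0.4369, -0.0649, 0.0023]
eef_rot: [180.0, 0.1, -172.5]
contact_force: [-0.5, 0.2, 4.7]
gripper_width: 0.0254
gripper_force: 39.9
```

```bash
python3 -m pendant '[[[0,0,-0.5,0,0,0,-1],[0,0,-1,0,0,-1,-1],[0,0,-1,0,0,-1,-1],[0,0,-1,0,0,-1,-1],[0,0,-1,0,0,-1,-1],[0,0,-1,0,0,-1,-1],[0,0,-1,0,0,-1,-1],[0,0,-1,0,0,-1,-1]]]' 40; for i in 1 2 3 4; do python3 -m pendant '[[[0,0,0,0,0,-1,-1],[0,0,0,0,0,-1,-1],[0,0,0,0,0,-1,-1],[0,0,0,0,0,-1,-1],[0,0,0,0,0,-1,-1],[0,0,0,0,0,-1,-1],[0,0,0,0,0,-1,-1],[0,0,0,0,0,-1,-1]]]' >/dev/null; done; python3 -m pendant '[[[0,0,0,0,0,-1,-1],[0,0,0,0,0,-1,-1],[0,0,0,0,0,-1,-1],[0,0,0,0,0,-1,-1],[0,0,0,0,0,-1,-1],[0,0,0,0,0,-1,-1],[0,0,0,0,0,-0.7,-1],[0,0,0,0,0,0,-1]]]'
```

```text
time_s: 26.6
tcp_pos: [0.4359, -0.0651, 0.1532]
eef_rot: [180.0, 0.0, -144.4]
contact_force: [1.0, 0.7, -2.0]
gripper_width: 0.0258
gripper_force: 39.9
time_s: 30.6
tcp_pos: [0.4361, -0.0651, 0.1522]
eef_rot: [-180.0, -0.0, 10.3]
contact_force: [0.0, -0.8, -1.9]
gripper_width: 0.0254
gripper_force: 39.9
```

```bash
for i in 1 2; do python3 -m pendant '[[[0.27,-0.92,0,0,0,0,-1],[0.27,-0.92,0,0,0,0,-1],[0.27,-0.92,0,0,0,0,-1],[0.27,-0.92,0,0,0,0,-1],[0.27,-0.92,0,0,0,0,-1],[0.27,-0.92,0,0,0,0,-1],[0.27,-0.92,0,0,0,0,-1],[0.27,-0.92,0,0,0,0,-1]]]'; done; python3 -m pendant '[[[0.25,-0.92,0,0,0,0,-1],[0.25,-0.92,0,0,0,0,-1],[0.25,-0.92,0,0,0,0,-1],[0.25,-0.92,0.5,0,0,0,-1],[0.25,-0.92,1,0,0,0,-1],[0.22,-0.92,1,0,0,0,-1],[0,0,1,0,0,0,-1],[0,0,0,0,0,0,-1]]]' && python3 -m pendant '[[[0,0,0,0,0,0,-1],[0,0,0,0,0,0,-1],[0,0,0,0,0,0,-1],[0,0,0,0,0,0,-1],[0,0,0,0,0,0,-1],[0,0,0,0,0,0,-1],[0,0,0,0,0,0,-1],[0,0,0,0,0,0,-1]]]'; python3 - <<'E'
from intray import *
c=cap('wrist'); grid(c,.01,.06,.03,.11)
E
```

```text
time_s: 31.4
tcp_pos: [0.4526, 0.0882, 0.1521]
eef_rot: [-180.0, -0.0, 10.1]
contact_force: [0.2, -0.0, -2.3]
gripper_width: 0.0255
gripper_force: 39.9
time_s: 32.2
tcp_pos: [0.4693, 0.2416, 0.1517]
eef_rot: [180.0, 0.0, 10.2]
contact_force: [1.0, 0.4, -1.5]
gripper_width: 0.025
gripper_force: 39.9
time_s: 33.0
tcp_pos: [0.4767, 0.3532, 0.0779]
eef_rot: [179.8, 0.3, 10.2]
contact_force: [-0.6, 0.0, -1.1]
gripper_width: 0.0253
gripper_force: 39.9
time_s: 33.8
tcp_pos: [0.4785, 0.3539, 0.0818]
eef_rot: [-180.0, -0.0, 10.2]
contact_force: [-0.4, 1.2, -1.2]
gripper_width: 0.0257
gripper_force: 39.9
x -60..: n 260 y 18.4..53.1 z med 96.9
x -39..: n 592 y 20.2..51.9 z med 97.2
x -19..: n 402 y 23.6..49.0 z med 97.6
x   0..: n2079 y 12.6..57.4 z med 98.1
x  20..: n1222 y 24.8..47.6 z med 96.9
x  40..: n1097 y 28.1..44.9 z med 96.7
x  60..: n1222 y 28.5..45.1 z med 96.8
x  80..: n 379 y 28.9..44.7 z med 96.5
```

```bash
python3 -m pendant '[[[0,0.07,1,0,0,0,-1],[0,0,1,0,0,0,-1],[0,0,0.8,0,0,0,-1],[0,0,0.5,0,0,0,-1],[0,0,0.38,0,0,0,-1],[0,0,0,0,0,0,-1],[0,0,0,0,0,0,-1],[0,0,0,0,0,0,-0.1]]]' && python3 -m pendant '[[[0,0,0,0,0,0,-0.1],[0,0,0,0,0,0,-0.1],[0,0,0,0,0,0,-0.1],[0,0,-0.3,0,0,0,-0.1],[0,0,-1,0,0,0,-0.1],[0,0,-1,0,0,0,-0.1],[0,0,-1,0,0,0,-0.1],[0,0,-1,0,0,0,-0.1]]]'; python3 - <<'E'
from intray import *
c=cap('wrist'); grid(c,.008,.063,.017,.05); print('spat'); grid(c,-.06,0,.017)
E
```

```text
time_s: 34.65
tcp_pos: [0.4792, 0.3531, 0.0091]
eef_rot: [-179.9, -0.1, 10.3]
contact_force: [0.9, 0.1, 0.1]
gripper_width: 0.0295
gripper_force: 0.0
time_s: 35.45
tcp_pos: [0.4787, 0.3525, 0.0955]
eef_rot: [-180.0, -0.0, 10.2]
contact_force: [0.6, 0.1, -0.3]
gripper_width: 0.0391
gripper_force: 0.0
x -80..: n 106 y 15.5..53.7 z med 21.7
x -60..: n 394 y 16.7..52.4 z med 21.7
x -39..: n 424 y 19.1..50.0 z med 22.0
x -19..: n 527 y 21.3..48.5 z med 22.3
x   0..: n 606 y 22.8..47.2 z med 22.5
x  20..: n 507 y 24.5..46.0 z med 21.6
x  40..: n 469 y 27.3..44.0 z med 21.3
x  60..: n 505 y 27.4..44.4 z med 21.3
x  80..: n 164 y 28.2..44.3 z med 20.9
spat
x -19..: n 281 y -34.7..-22.0 z med 22.0
x   0..: n 320 y -34.8..-22.0 z med 22.0
x  20..: n 349 y -34.9..-22.0 z med 22.0
x  40..: n 361 y -34.7..-22.0 z med 21.9
x  60..: n 381 y -34.0..-22.1 z med 21.9
x  80..: n  76 y -34.1..-21.7 z med 21.3
```

```bash
python3 -m pendant '[[[0,0.93,-1,0,0,0,0.2],[-0.23,0.93,-1,0,0,0,0.2],[-0.23,0.93,-1,0,0,0,0.2],[-0.23,0.93,-1,0,0,0,0.2],[-0.23,0.93,-1,0,0,0,0.2],[-0.23,0.93,0,0,0,0,0.2],[-0.23,0.93,0,0,0,0,0.2],[-0.23,0.93,0,0,0,0,0.2]]]' >/dev/null; for i in 1 2 3; do python3 -m pendant '[[[-0.23,0.93,0,0,0,0,0.2],[-0.23,0.93,0,0,0,0,0.2],[-0.23,0.93,0,0,0,0,0.2],[-0.23,0.93,0,0,0,0,0.2],[-0.23,0.93,0,0,0,0,0.2],[-0.23,0.93,0,0,0,0,0.2],[-0.23,0.93,0,0,0,0,0.2],[-0.23,0.93,0,0,0,0,0.2]]]' >/dev/null; done; python3 -m pendant '[[[0,0,0,0,0,1,0.2],[0,0,0,0,0,1,0.2],[0,0,0,0,0,1,0.2],[0,0,0,0,0,1,0.2],[0,0,0,0,0,1,0.2],[0,0,0,0,0,1,0.2],[0,0,0,0,0,1,0.2],[0,0,0,0,0,1,0.2]]]';  python3 -m pendant '[[[0,0,0,0,0,1,0.2],[0,0,0,0,0,0.6,0.2],[0,0,0,0,0,0,0.2],[0,0,0,0,0,0,0.2],[0,0,0,0,0,0,0.2],[0,0,0,0,0,0,0.2],[0,0,0,0,0,0,0.2],[0,0,0,0,0,0,0.2]]]'; python3 blobs.py wrist; python3 blobs.py side
```

```text
time_s: 39.5
tcp_pos: [0.4434, -0.2591, 0.1937]
eef_rot: [180.0, 0.0, -21.9]
contact_force: [-0.6, -0.4, -0.4]
gripper_width: 0.0527
gripper_force: 0.0
time_s: 40.3
tcp_pos: [0.4443, -0.2585, 0.1942]
eef_rot: [-180.0, -0.0, -28.1]
contact_force: [-0.1, -0.9, -0.3]
gripper_width: 0.0525
gripper_force: 0.0
[ 0.4443 -0.2585  0.1942] [-180.     -0.    -28.14]
px [167   0 104  74] n 2942 c 621.2 -306.4 size 114.6 56.5 ang -81.1 zmax 44.2 bgr [109. 112. 112.]
px [  0   3 101 134] n 4994 c 657.2 -85.5 size 182.9 66.6 ang -69.7 zmax 44.4 bgr [124. 134. 134.]
px [276  90  29  22] n 312 c 505.8 -335.1 size 29.9 12.4 ang 32.8 zmax 33.0 bgr [131. 131. 135.]
px [353 140  32  18] n 381 c 411.5 -397.0 size 30.6 12.7 ang 81.7 zmax 32.5 bgr [59. 45. 96.]
px [ 63 146  19  16] n 239 c 582.3 -63.3 size 19.4 17.0 ang -15.9 zmax 27.1 bgr [96. 94. 99.]
px [255 163  10  27] n 269 c 443.4 -261.8 size 29.5 11.4 ang -28.4 zmax 32.9 bgr [85. 85. 88.]
[ 0.4442 -0.2585  0.1942] [-180.      0.    -28.14]
px [291 215  37  42] n 683 c 681.1 -76.1 size 171.8 72.2 ang -88.1 zmax 44.2 bgr [127. 135. 134.]
px [282 274  47  52] n 921 c 624.0 -331.5 size 167.7 58.2 ang -81.7 zmax 42.7 bgr [133. 141. 139.]
px [217 276  13  14] n 138 c 441.8 -263.3 size 31.9 13.2 ang -32.0 zmax 34.3 bgr [97. 97. 99.]
px [246 295  14  15] n 146 c 504.6 -336.1 size 31.0 15.9 ang 30.7 zmax 33.5 bgr [107. 107. 109.]
px [298 315  23  18] n 109 c 615.0 -407.0 size 56.0 33.2 ang -46.8 zmax 15.4 bgr [51. 49. 50.]
px [207 316   9  18] n 116 c 412.4 -397.8 size 33.3 14.3 ang 80.9 zmax 34.7 bgr [ 78.  68. 106.]
```

```bash
python3 -m pendant '[[[0,0.18,1,0,0,0,0.2],[0,0,1,0,0,0,0.2],[0,0,1,0,0,0,0.2],[0,0,1,0,0,0,0.2],[0,0,1,0,0,0,0.2],[0,0,1,0,0,0,0.2],[0,0,1,0,0,0,0.2],[0,0,1,0,0,0,0.2]]]' 25 >/dev/null; python3 -m pendant '[[[0,0,0.7,0,0,0,0.2],[0,0,0.5,0,0,0,0],[0,0,0,0,0,0,-1],[0,0,0,0,0,0,-1],[0,0,0,0,0,0,-1],[0,0,0,0,0,0,-1],[0,0,0,0,0,0,-1],[0,0,0,0,0,0,-1]]]' 30; python3 -m pendant '[[[0,0,-0.5,0,0,0,-1],[0,0,-1,0,0,-1,-1],[0,0,-1,0,0,-1,-1],[0,0,-1,0,0,-1,-1],[0,0,-1,0,0,-1,-1],[0,0,-1,0,0,-1,-1],[0,0,-1,0,0,-1,-1],[0,0,-0.5,0,0,-1,-1]]]'; python3 -m pendant '[[[0,0,0,0,0,-1,-1],[0,0,0,0,0,-1,-1],[0,0,0,0,0,-0.6,-1],[0,0,0,0,0,0,-1],[0,0,0,0,0,0,-1],[0,0,0,0,0,0,-1],[0,0,0,0,0,0,-1],[0,0,0,0,0,0,-1]]]'
```

```text
time_s: 42.0
tcp_pos: [0.443, -0.2618, 0.0108]
eef_rot: [-180.0, -0.1, -28.1]
contact_force: [-0.6, 1.2, 5.0]
gripper_width: 0.0113
gripper_force: 30.0
time_s: 42.8
tcp_pos: [0.4431, -0.2619, 0.1527]
eef_rot: [180.0, -0.2, 0.0]
contact_force: [1.2, -0.3, -1.3]
gripper_width: 0.0119
gripper_force: 30.0
time_s: 43.6
tcp_pos: [0.4425, -0.2617, 0.1501]
eef_rot: [-180.0, 0.0, 10.2]
contact_force: [-0.0, 0.9, -1.4]
gripper_width: 0.0119
gripper_force: 30.0
```

```bash
for i in 1 2 3; do python3 -m pendant '[[[0.15,-0.95,0,0,0,0,-1],[0.15,-0.95,0,0,0,0,-1],[0.15,-0.95,0,0,0,0,-1],[0.15,-0.95,0,0,0,0,-1],[0.15,-0.95,0,0,0,0,-1],[0.15,-0.95,0,0,0,0,-1],[0.15,-0.95,0,0,0,0,-1],[0.15,-0.95,0,0,0,0,-1]]]' >/dev/null; done; python3 -m pendant '[[[0.1,-0.5,0,0,0,0,-1],[0,0,1,0,0,0,-1],[0,0,1,0,0,0,-1],[0,0,1,0,0,0,-1],[0,0,0.5,0,0,0,-1],[0,0,0,0,0,0,-1],[0,0,0,0,0,0,-1],[0,0,0,0,0,0,-1]]]'; python3 - <<'E'
from intray import *
c=cap('wrist'); grid(c,-.12,-.07,.03,.08,.01)
T=tray(c).reshape(-1,3);F=c['frame'].reshape(-1,3)
# ridge tops around pockets
m=(T[:,2]>.011)&(T[:,2]<.017)&(T[:,1]<-.05)&(T[:,1]>-.15)&(T[:,0]>-.12)&(T[:,0]<.12);T=T[m]
for ax,sel in (('y',(abs(T[:,0]-.065)<.02)),('x',(abs(T[:,1]+.097)<.015))):
    h,e=np.histogram(T[sel][:,1 if ax=='y' else 0]*1000,bins=np.arange(-150,130,3)); print(ax,[(int(a),int(b)) for a,b in zip(e,h) if b>8])
E
```

```text
time_s: 46.8
tcp_pos: [0.433, 0.2105, 0.0811]
eef_rot: [-180.0, -0.1, 10.2]
contact_force: [-0.1, -1.1, -0.5]
gripper_width: 0.0114
gripper_force: 30.0
x -70..: n  54 y -112.8..-80.5 z med 75.7
x -60..: n 489 y -112.9..-80.4 z med 75.7
x -50..: n 683 y -112.7..-80.7 z med 75.6
y [(-135, 91), (-132, 218), (-129, 223), (-126, 219), (-123, 227), (-120, 146), (-75, 53), (-72, 227), (-69, 219), (-66, 220), (-63, 224), (-60, 217), (-57, 215), (-54, 220), (-51, 74)]
x [(-36, 46), (-33, 124), (-30, 113), (30, 148), (33, 152), (36, 76), (93, 87), (96, 10)]
```

```bash
python3 -m pendant '[[[0,0,1,0,0,0,-1],[0,0,1,0,0,0,-1],[0,0,0.7,0,0,0,-1],[0,0,0.4,0,0,0,-1],[0,0,0.2,0,0,0,-1],[0,0,0,0,0,0,-1],[0,0,0,0,0,0,-1],[0,0,0,0,0,0,-0.4]]]' && python3 -m pendant '[[[0,0,0,0,0,0,-0.4],[0,0,0,0,0,0,-0.4],[0,0,0,0,0,0,-0.4],[0,0,-0.3,0,0,0,-0.4],[0,0,-1,0,0,0,-0.4],[0,0,-1,0,0,0,-0.4],[0,0,-1,0,0,0,-0.4],[0,0,-1,0,0,0,-0.4]]]'; python3 - <<'E'
from intray import *
c=cap('wrist'); grid(c,-.12,-.07,.018,.05,.01)
E
python3 blobs.py side
```

```text
time_s: 47.65
tcp_pos: [0.4328, 0.2104, 0.0147]
eef_rot: [-180.0, -0.1, 10.2]
contact_force: [0.8, -0.0, 0.2]
gripper_width: 0.016
gripper_force: 0.0
time_s: 48.45
tcp_pos: [0.4324, 0.2099, 0.1014]
eef_rot: [-180.0, -0.0, 10.2]
contact_force: [-0.3, 0.4, -0.3]
gripper_width: 0.0263
gripper_force: 0.0
x -80..: n 135 y -101.9..-91.1 z med 35.4
x -70..: n 136 y -101.9..-91.2 z med 35.5
x -60..: n 201 y -101.9..-91.3 z med 35.1
[0.434  0.2112 0.1046] [-179.87   -0.25   10.3 ]
px [291 214  37  43] n 677 c 682.7 -76.0 size 174.6 72.8 ang -89.7 zmax 43.6 bgr [118. 125. 124.]
px [282 274  47  52] n 924 c 624.2 -332.2 size 168.6 58.0 ang -81.2 zmax 43.1 bgr [123. 130. 128.]
px [246 295  13  15] n 148 c 505.4 -336.8 size 29.8 14.0 ang 33.8 zmax 33.9 bgr [119. 119. 121.]
px [298 315  23  18] n 109 c 614.3 -407.6 size 57.3 32.7 ang -49.7 zmax 15.5 bgr [47. 45. 46.]
px [206 316   9  18] n 118 c 409.2 -398.4 size 32.3 16.7 ang 80.1 zmax 34.5 bgr [104.  89. 143.]
```

```bash
python3 -m pendant '[[[-0.05,0.95,-1,0,0,0,0],[-0.05,0.95,-1,0,0,0,0],[-0.05,0.95,-1,0,0,0,0],[-0.05,0.95,-1,0,0,0,0],[-0.05,0.95,-0.5,0,0,0,0],[-0.05,0.95,0,0,0,0,0],[-0.05,0.95,0,0,0,0,0],[-0.05,0.95,0,0,0,0,0]]]' >/dev/null; for i in 1 2; do python3 -m pendant '[[[-0.05,0.95,0,0,0,0,0],[-0.05,0.95,0,0,0,0,0],[-0.05,0.95,0,0,0,0,0],[-0.05,0.95,0,0,0,0,0],[-0.05,0.95,0,0,0,0,0],[-0.05,0.95,0,0,0,0,0],[-0.05,0.95,0,0,0,0,0],[-0.05,0.95,0,0,0,0,0]]]' >/dev/null; done; python3 -m pendant '[[[0,0.95,0,0,0,0,0],[0,0.95,0,0,0,0,0],[0,0.95,0,0,0,0,0],[0,0.95,0,0,0,0,0],[0,0.9,0,0,0,0,0],[0,0,0,0,0,-1,0],[0,0,0,0,0,-1,0],[0,0,0,0,0,-1,0]]]'>/dev/null;  python3 -m pendant '[[[0,0,0,0,0,-1,0],[0,0,0,0,0,-1,0],[0,0,0,0,0,-0.5,0],[0,0,0,0,0,0,0],[0,0,0,0,0,0,0],[0,0,0,0,0,0,0],[0,0,0,0,0,0,0],[0,0,0,0,0,0,0]]]'; python3 blobs.py wrist
```

```text
time_s: 52.55
tcp_pos: [0.5067, -0.3355, 0.1901]
eef_rot: [-180.0, -0.0, 32.2]
contact_force: [-0.8, 0.3, -0.6]
gripper_width: 0.0436
gripper_force: 0.0
[ 0.5067 -0.3355  0.1901] [-180.     -0.     32.23]
px [234  37 141  95] n 4375 c 623.3 -329.1 size 160.6 56.4 ang -82.2 zmax 43.9 bgr [144. 150. 149.]
px [433  84  28  47] n 803 c 697.7 -477.6 size 52.1 13.0 ang 44.6 zmax 44.3 bgr [ 96. 103. 105.]
px [329  86  58  60] n 740 c 634.8 -399.4 size 56.0 51.2 ang 7.9 zmax 13.9 bgr [22. 21. 22.]
px [252 164  10  28] n 269 c 506.2 -335.1 size 29.8 11.3 ang 32.4 zmax 32.9 bgr [93. 93. 97.]
px [247 245  22  25] n 326 c 411.4 -396.6 size 30.0 12.6 ang 83.3 zmax 32.1 bgr [108.  82. 167.]
```

Aligned within a millimetre; descend (0.18 m, 9.0 units), grip, lift and turn back to 10.4°.

```bash
python3 -m pendant '[[[0,0,1,0,0,0,0.1],[0,0,1,0,0,0,0.1],[0,0,1,0,0,0,0.1],[0,0,1,0,0,0,0.1],[0,0,1,0,0,0,0.1],[0,0,1,0,0,0,0.1],[0,0,1,0,0,0,0.1],[0,0,1,0,0,0,0.1]]]' 25 >/dev/null; python3 -m pendant '[[[0,0,0.6,0,0,0,0.1],[0,0,0.4,0,0,0,0],[0,0,0,0,0,0,-1],[0,0,0,0,0,0,-1],[0,0,0,0,0,0,-1],[0,0,0,0,0,0,-1],[0,0,0,0,0,0,-1],[0,0,0,0,0,0,-1]]]' 30; python3 -m pendant '[[[0,0,-0.5,0,0,0,-1],[0,0,-1,0,0,0,-1],[0,0,-1,0,0,0,-1],[0,0,-1,0,0,0.5,-1],[0,0,-1,0,0,1,-1],[0,0,-1,0,0,1,-1],[0,0,-1,0,0,1,-1],[0,0,-0.5,0,0,1,-1]]]'; python3 -m pendant '[[[0,0,0,0,0,1,-1],[0,0,0,0,0,0,-1],[0,0,0,0,0,0,-1],[0,0,0,0,0,0,-1],[0,0,0,0,0,0,-1],[0,0,0,0,0,0,-1],[0,0,0,0,0,0,-1],[0,0,0,0,0,0,-1]]]'
```

```text
time_s: 54.2
tcp_pos: [0.5071, -0.3356, 0.0109]
eef_rot: [179.9, -0.0, 32.3]
contact_force: [-0.7, 1.2, 4.2]
gripper_width: 0.0117
gripper_force: 30.0
time_s: 55.0
tcp_pos: [0.5073, -0.3358, 0.1529]
eef_rot: [179.9, -0.1, 14.1]
contact_force: [-1.0, 0.4, -0.6]
gripper_width: 0.0115
gripper_force: 30.0
time_s: 55.8
tcp_pos: [0.5066, -0.3355, 0.1501]
eef_rot: [-180.0, 0.0, 10.3]
contact_force: [-0.1, 0.1, 0.1]
gripper_width: 0.0118
gripper_force: 30.0
```

```bash
for i in 1 2 3; do python3 -m pendant '[[[0.27,-0.95,0,0,0,0,-1],[0.27,-0.95,0,0,0,0,-1],[0.27,-0.95,0,0,0,0,-1],[0.27,-0.95,0,0,0,0,-1],[0.27,-0.95,0,0,0,0,-1],[0.27,-0.95,0,0,0,0,-1],[0.27,-0.95,0,0,0,0,-1],[0.27,-0.95,0,0,0,0,-1]]]' >/dev/null; done; python3 -m pendant '[[[0.27,-0.95,0,0,0,0,-1],[0.27,-0.95,0,0,0,0,-1],[0.26,-0.95,0,0,0,0,-1],[0.25,-0.95,0,0,0,0,-1],[0.25,-0.9,1,0,0,0,-1],[0,0,1,0,0,0,-1],[0,0,1,0,0,0,-1],[0,0,0.5,0,0,0,-1]]]'; python3 -m pendant '[[[0,0,0,0,0,0,-1],[0,0,0,0,0,0,-1],[0,0,0,0,0,0,-1],[0,0,0,0,0,0,-1],[0,0,0,0,0,0,-1],[0,0,0,0,0,0,-1],[0,0,0,0,0,0,-1],[0,0,0,0,0,0,-1]]]'
```

```text
time_s: 59.0
tcp_pos: [0.5611, 0.2338, 0.0782]
eef_rot: [179.9, 0.1, 10.3]
contact_force: [0.2, -0.5, 0.4]
gripper_width: 0.0114
gripper_force: 30.0
time_s: 59.8
tcp_pos: [0.562, 0.2334, 0.0802]
eef_rot: [-180.0, -0.0, 10.2]
contact_force: [1.0, -0.3, -0.3]
gripper_width: 0.0119
gripper_force: 30.0
```

```bash
python3 -m pendant '[[[0,0,1,0,0,0,-1],[0,0,1,0,0,0,-1],[0,0,0.7,0,0,0,-1],[0,0,0.4,0,0,0,-1],[0,0,0.18,0,0,0,-1],[0,0,0,0,0,0,-1],[0,0,0,0,0,0,-1],[0,0,0,0,0,0,-0.4]]]' && python3 -m pendant '[[[0,0,0,0,0,0,-0.4],[0,0,0,0,0,0,-0.4],[0,0,0,0,0,0,-0.4],[0,0,-0.3,0,0,0,-0.4],[0,0,-1,0,0,0,-0.4],[0,0,-1,0,0,0,-0.4],[0,0,-1,0,0,0,-0.4],[0,0,-1,0,0,0,-0.4]]]';  python3 -m pendant '[[[-0.5,0,-1,0,0,0,-0.4],[-1,0,-1,0,0,0,-0.4],[-1,0,-1,0,0,0,-0.4],[-1,0,-1,0,0,0,-0.4],[-1,0,-0.5,0,0,0,-0.4],[-1,0,0,0,0,0,-0.4],[-1,0,0,0,0,0,-0.4],[-1,0,0,0,0,0,-0.4]]]'; cat > chk.py <<'E'
from intray import *
c=cap('wrist'); print('brk');grid(c,-.12,-.07,.018,.05,.01); print('pl');grid(c,.008,.063,.017,.05); print('sp'); grid(c,-.06,0,.017)
E
python3 chk.py; python3 blobs.py side
```

```text
time_s: 60.6
tcp_pos: [0.5623, 0.2337, 0.015]
eef_rot: [-180.0, -0.0, 10.3]
contact_force: [1.0, -0.0, -0.4]
gripper_width: 0.015
gripper_force: 0.0
time_s: 61.4
tcp_pos: [0.562, 0.2334, 0.1019]
eef_rot: [-180.0, -0.0, 10.2]
contact_force: [0.4, 0.4, -0.1]
gripper_width: 0.0263
gripper_force: 0.0
time_s: 62.2
tcp_pos: [0.4136, 0.2065, 0.1912]
eef_rot: [-180.0, -0.0, 10.2]
contact_force: [0.4, 0.4, -0.2]
gripper_width: 0.0262
gripper_force: 0.0
brk
x -90..: n   7 y -99.7..-92.0 z med 35.1
x -80..: n  82 y -102.3..-91.6 z med 35.4
x -70..: n  79 y -102.3..-91.6 z med 35.5
x -60..: n 106 y -102.3..-90.7 z med 35.1
x  49..: n 134 y -102.1..-91.5 z med 35.2
x  59..: n 118 y -103.2..-91.6 z med 35.3
x  69..: n 121 y -103.2..-91.7 z med 35.5
x  79..: n  10 y -101.9..-92.0 z med 34.8
pl
x-100..: n  41 y 13.7..52.3 z med 21.3
x -80..: n 280 y 13.0..52.2 z med 21.5
x -60..: n 311 y 15.7..50.9 z med 21.6
x -39..: n 316 y 18.5..49.2 z med 21.8
x -19..: n 376 y 20.8..46.9 z med 22.0
x   0..: n 409 y 22.2..46.6 z med 22.5
x  20..: n 324 y 23.6..45.7 z med 21.6
x  40..: n 301 y 26.7..43.5 z med 21.2
x  60..: n 302 y 27.0..43.2 z med 21.2
x  80..: n  77 y 27.3..43.1 z med 21.2
sp
x -39..: n  58 y -30.8..-19.5 z med 21.7
x -19..: n 216 y -31.5..-18.4 z med 21.8
x   0..: n 221 y -31.0..-17.8 z med 22.1
x  20..: n 231 y -30.2..-16.8 z med 22.1
x  40..: n 230 y -29.5..-17.4 z med 21.9
x  60..: n 208 y -29.9..-16.2 z med 21.9
[0.4112 0.2054 0.1911] [-1.7994e+02  2.0000e-02  1.0200e+01]
px [291 214  38  43] n 685 c 682.5 -76.8 size 173.3 72.6 ang -89.2 zmax 44.3 bgr [115. 123. 122.]
px [282 274  47  52] n 923 c 624.2 -332.0 size 168.0 56.7 ang -81.0 zmax 43.1 bgr [121. 128. 126.]
px [298 315  23  17] n 108 c 614.5 -406.5 size 57.0 32.0 ang -49.0 zmax 15.8 bgr [47. 45. 46.]
px [207 316   9  18] n 121 c 413.4 -399.1 size 32.2 16.1 ang 83.2 zmax 34.2 bgr [103.  89. 142.]
```

```bash
cat > sp.py <<'E'
from intray import *
for n in ('wrist','scene','side'):
    c=cap(n); T=tray(c); F=c['frame'].max(2)
    m=(T[...,2]>.0195)&(T[...,2]<.026)&(abs(T[...,1]+.03)<.025)&(abs(T[...,0])<.105)&(F<45)
    P=T[m]; 
    if len(P)<10: print(n,len(P)); continue
    print(n,len(P),'x',(np.percentile(P[:,0],[1,99])*1000).round(1),'fit y=a x+b',np.round(np.polyfit(P[:,0],P[:,1],1)*[1,1000],3),'z',np.median(P[:,2]).round(4))
E
python3 sp.py; python3 -c "
from h import *
print(r.get_state()['time_s'])"
```

```text
wrist 1031 x [-25.2  74.5] fit y=a x+b [ 2.300e-02 -2.478e+01] z 0.022
scene 55 x [-19.8  78. ] fit y=a x+b [  0.04  -27.765] z 0.0232
side 1
62.45
```

```bash
for i in 1 2; do python3 -m pendant '[[[0.07,0.92,-0.1,0,0,0,1],[0.07,0.92,-0.1,0,0,0,1],[0.07,0.92,-0.1,0,0,0,1],[0.07,0.92,-0.1,0,0,0,1],[0.07,0.92,-0.1,0,0,0,1],[0.07,0.92,-0.1,0,0,0,1],[0.07,0.92,-0.1,0,0,0,1],[0.07,0.92,-0.1,0,0,0,1]]]' >/dev/null; done; python3 -m pendant '[[[0.07,0.92,0,0,0,0,1],[0.07,0.92,0,0,0,0,1],[0.07,0.92,0,0,0,0,1],[0.07,0.9,0,0,0,0,1],[0,0,0,0,0,0,1],[0,0,0,0,0,0,1],[0,0,0,0,0,0,1],[0,0,0,0,0,0,1]]]'; python3 snap.py bal; python3 blobs.py wrist
```

```text
time_s: 64.85
tcp_pos: [0.5073, -0.1495, 0.2226]
eef_rot: [-180.0, -0.0, 10.3]
contact_force: [0.3, -0.1, 1.3]
gripper_width: 0.0873
gripper_force: 0.0
64.85 [ 0.5073 -0.1495  0.2226] [-1.800e+02 -1.000e-02  1.028e+01]
[ 0.5073 -0.1495  0.2227] [ 1.800e+02 -1.000e-02  1.029e+01]
px [145   3 148  61] n 4801 c 663.8 -74.0 size 167.7 35.0 ang -89.2 zmax 44.4 bgr [108. 116. 117.]
px [344  85  28  45] n 429 c 614.3 -264.4 size 56.5 30.8 ang 9.3 zmax 14.2 bgr [20. 19. 19.]
px [361  91 115  44] n 3073 c 626.2 -344.1 size 164.2 56.1 ang -81.1 zmax 43.8 bgr [125. 132. 132.]
px [193  95  16  16] n 206 c 582.7 -61.9 size 18.9 18.5 ang -80.7 zmax 27.6 bgr [106. 103. 108.]
```

View pics/bal.png

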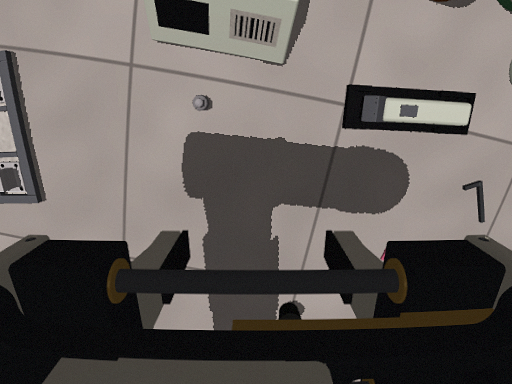

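```bash
cat > bal.py <<'E'
from h import *; import pickle
c=pickle.load(open('bal.pkl','rb')); C=cloud(c)
m=np.zeros((384,512),bool); m[8:55,155:290]=1; m&=(c['depth']>0)&(C[...,2]>.018)&(C[...,2]<.07)
P=C[m]; A=np.c_[P[:,:2],np.ones(len(P))]; 
for _ in range(3):
    k=np.linalg.lstsq(A,P[:,2],rcond=None)[0]; e=abs(A@k-P[:,2]); A,P=A[e<.004],P[e<.004]
n=np.array([-k[0],-k[1],1]);n/=np.linalg.norm(n); print('normal',n.round(3),len(P),'yaw fwd',np.degrees(np.arctan2(-n[1],-n[0])),'tilt',np.degrees(np.arccos(n[2])))
o=c['cw'][:3,3]; 
def onpl(uv):
    d=rays(c,uv)@c['cw'][:3,:3].T; t=((k[0]*o[0]+k[1]*o[1]+k[2])-o[2])/(d[:,2]-k[0]*d[:,0]-k[1]*d[:,1]); return o+d*t[:,None]
g=c['frame'].max(2); sub=g[6:50,226:285]; v,u=np.where(sub<90); u=u+226;v=v+6
(cx,cy),wh,a=cv2.minAreaRect(np.c_[u,v].astype(np.float32)); print('bars',cx,cy,wh,a)
L=onpl([(cx,cy)])[0]; print('label',L.round(4), 'corners',onpl([(148,40),(283,63)]).round(3).tolist())
fwd=np.array([-n[0],-n[1],0]);fwd/=np.linalg.norm(fwd)
w=L+.09*n; org=w-.059*fwd-[0,0,.014]; print('window',w.round(4),'TCP',(org-.003*fwd).round(4),'z +grip offset')
q=plane(c,[(347,85),(475,92),(470,134),(343,127)],.012)[:,:2]; d=q[0]-q[1]+q[3]-q[2]; print('rest',q.mean(0).round(4),np.degrees(np.arctan2(d[1],d[0])),np.linalg.norm(d)/2)
# scanner body: bright pixels
m=(C[...,2]>.026)&(C[...,0]>.56)&(C[...,0]<.72)&(C[...,1]<-.2)&(C[...,2]<.06)
P=C[m]; (a,b),(w_,h_),an=cv2.minAreaRect((P[:,:2]*1000).astype(np.float32)); print('scanner',a,b,w_,h_,an)
m&=(C[...,2]<.035); P=C[m]; p=np.polyfit(P[:,1],P[:,0],1); print('body x=p(y)',p,'ang',np.degrees(np.arctan2(1,p[0])),P[:,1].min(),P[:,1].max())
E
python3 bal.py
```

```text
normal [-0.714  0.001  0.701] 5204 yaw fwd -0.0873314150986874 tilt 45.5306433786078
bars 253.44232177734375 28.288463592529297 (39.81156921386719, 20.39607810974121) 11.309932708740234
label [ 0.6741 -0.1153  0.0408] corners [[0.647, 0.013, 0.013], [0.648, -0.157, 0.014]]
window [ 0.6099 -0.1152  0.1039] TCP [ 0.5479 -0.1151  0.0899] z +grip offset
rest [ 0.6259 -0.337 ] 98.78894313382813 0.18015234946271666
scanner 624.4017944335938 -335.7076416015625 31.852210998535156 147.3704833984375 8.704266548156738
body x=p(y) [-0.1410888   0.57687701] ang 98.03078592731184 -0.4085651078553326 -0.262064086719352
```

```bash
python3 -m pendant '[[[0.38,0.95,0,0,0,0,1],[0.38,0.95,0,0,0,0,1],[0.38,0.95,0,0,0,0,1],[0.38,0.95,0,0,0,0,1],[0.38,0.95,0,0,0,0,1],[0.38,0.95,0,0,0,0,1],[0.38,0.95,0,0,0,0,1],[0.38,0.95,0,0,0,0,1]]]' >/dev/null; python3 -m pendant '[[[0.38,0.95,0,0,0,0,0.8],[0.38,0.95,0,0,0,0,0.8],[0.35,0.9,0,0,0,0,0.8],[0,0,0,0,0,1,0.8],[0,0,0,0,0,1,0.8],[0,0,0,0,0,1,0.8],[0,0,0,0,0,1,0.8],[0,0,0,0,0,1,0.8]]]' >/dev/null;  for i in 1 2; do python3 -m pendant '[[[0,0,0,0,0,1,0.8],[0,0,0,0,0,1,0.8],[0,0,0,0,0,1,0.8],[0,0,0,0,0,1,0.8],[0,0,0,0,0,1,0.8],[0,0,0,0,0,1,0.8],[0,0,0,0,0,1,0.8],[0,0,0,0,0,1,0.8]]]' >/dev/null;done;  python3 -m pendant '[[[0,0,0.5,0,0,1,0.8],[0,0,1,0,0,0.9,0.8],[0,0,1,0,0,0,0.8],[0,0,0,0,0,0,0.8],[0,0,0,0,0,0,0.8],[0,0,0,0,0,0,0.8],[0,0,0,0,0,0,0.8],[0,0,0,0,0,0,0.8]]]'; python3 blobs.py wrist; python3 - <<'E'
from h import *
c=cap('wrist');C=cloud(c); m=(C[...,2]>.026)&(C[...,0]>.56)&(C[...,0]<.72)&(C[...,1]<-.2)&(C[...,2]<.035)&(c['depth']>0)
P=C[m]; p=np.polyfit(P[:,1],P[:,0],1); print('ang',np.degrees(np.arctan2(1,p[0])),'x at -.339',np.polyval(p,-.339),P[:,1].min(),P[:,1].max())
m=(C[...,2]>.0365)&(C[...,0]>.56)&(C[...,0]<.72)&(C[...,1]<-.2)&(C[...,2]<.055); print('head', C[m].mean(0).round(4), C[m][:,1].min(),C[m][:,1].max())
E
```

```text
time_s: 68.95
tcp_pos: [0.6263, -0.34, 0.1735]
eef_rot: [-179.9, -0.0, -81.3]
contact_force: [-0.2, 0.2, -0.8]
gripper_width: 0.0788
gripper_force: 0.0
[ 0.6263 -0.34    0.1735] [-1.7993e+02 -3.0000e-02 -8.1350e+01]
px [182  18  44  41] n 427 c 697.6 -477.8 size 51.3 11.2 ang 44.9 zmax 44.4 bgr [ 94. 101. 104.]
px [233 106  50  45] n 782 c 634.9 -399.3 size 56.3 50.1 ang 8.6 zmax 13.9 bgr [16. 15. 16.]
px [235 120  44 126] n 3493 c 625.8 -329.3 size 161.1 55.7 ang -80.3 zmax 43.3 bgr [83. 89. 89.]
px [426 147  31  29] n 529 c 411.5 -397.6 size 30.3 14.1 ang 84.8 zmax 32.6 bgr [ 99.  76. 152.]
px [172 293  51  37] n 1098 c 669.5 -146.8 size 80.6 41.2 ang -40.2 zmax 44.4 bgr [126. 137. 137.]
ang 105.38386375414132 x at -.339 0.6248346942963356 -0.5139809372243247 -0.26161081214389786
head [ 0.6507 -0.3676  0.0434] -0.512950153179608 -0.26449618732896635
```

```bash
python3 -m pendant '[[[0,0,1,0,0,0,0.8],[0,0,1,0,0,0,0.8],[0,0,1,0,0,0,0.8],[0,0,1,0,0,0,0.8],[0,0,1,0,0,0,0.8],[0,0,1,0,0,0,0.8],[0,0,1,0,0,0,0.8],[0,0,0.8,0,0,0,0.8]]]' 30; python3 -m pendant '[[[0,0,0.4,0,0,0,0.5],[0,0,0.15,0,0,0,0],[0,0,0,0,0,0,-1],[0,0,0,0,0,0,-1],[0,0,0,0,0,0,-1],[0,0,0,0,0,0,-1],[0,0,0,0,0,0,-1],[0,0,0,0,0,0,-1]]]' 40
```

```text
time_s: 69.85
tcp_pos: [0.6257, -0.3399, 0.0154]
eef_rot: [180.0, 0.0, -81.4]
contact_force: [0.2, -0.7, 0.0]
gripper_width: 0.079
gripper_force: 0.0
time_s: 70.65
tcp_pos: [0.6261, -0.34, 0.0061]
eef_rot: [-180.0, -0.0, -81.4]
contact_force: [-1.4, 0.5, 3.1]
gripper_width: 0.0296
gripper_force: 40.0
```

```bash
python3 -m pendant '[[[0,0,-0.5,0,0,0,-1],[0,0,-1,0,0,0,-1],[0,0,-1,0,0,0,-1],[0,0,-1,0,0,0.65,-1],[0,0,-1,0,0,1,-1],[0,0,-1,0,0,1,-1],[0,0,-1,0,0,1,-1],[0,0,-1,0,0,1,-1]]]' 40;  for i in 1 2; do python3 -m pendant '[[[0,0,0,0,0,1,-1],[0,0,0,0,0,1,-1],[0,0,0,0,0,1,-1],[0,0,0,0,0,1,-1],[0,0,0,0,0,1,-1],[0,0,0,0,0,1,-1],[0,0,0,0,0,1,-1],[0,0,0,0,0,1,-1]]]' ;done; python3 -m pendant '[[[0,0,0,0,0,1,-1],[0,0,0,0,0,1,-1],[0,0,0,0,0,1,-1],[0,0,0,0,0,1,-1],[0,0,0,0,0,0,-1],[0,0,0,0,0,0,-1],[0,0,0,0,0,0,-1],[0,0,0,0,0,0,-1]]]'
```

```text
time_s: 71.45
tcp_pos: [0.6258, -0.3399, 0.1569]
eef_rot: [-180.0, 0.0, -100.1]
contact_force: [0.6, -0.4, -0.7]
gripper_width: 0.0295
gripper_force: 40.0
time_s: 72.25
tcp_pos: [0.6258, -0.3399, 0.156]
eef_rot: [-180.0, 0.0, -132.1]
contact_force: [-0.0, -0.5, -1.8]
gripper_width: 0.0295
gripper_force: 40.0
time_s: 73.05
tcp_pos: [0.6258, -0.3399, 0.156]
eef_rot: [180.0, 0.0, -164.1]
contact_force: [0.1, 0.4, -1.2]
gripper_width: 0.0297
gripper_force: 40.0
time_s: 73.85
tcp_pos: [0.6259, -0.3399, 0.1557]
eef_rot: [180.0, 0.0, -179.9]
contact_force: [0.1, -0.8, -0.5]
gripper_width: 0.0299
gripper_force: 40.0
```

```bash
python3 -m pendant '[[[0.97,0.3,0,0,0,0,-1],[0.97,0.8,0,0,0,0,-1],[0.97,1,0,0,0,0,-1],[0.97,1,0,0,0,0,-1],[0,1,0,0,0,0,-1],[0,1,0,0,0,0,-1],[0,1,0,0,0,0,-1],[0,1,0,0,0,0,-1]]]'; python3 -m pendant '[[[0,1,0,0,0,0,-1],[0,1,0,0,0,0,-1],[0,1,0.2,0,0,0,-1],[0,1,0.6,0,0,0,-1],[0,0.12,0.8,0,0,0,-1],[0,0,0.8,0,0,0,-1],[0,0,0.5,0,0,0,-1],[0,0,0.28,0,0,0,-1]]]';  python3 -m pendant '[[[0,0,0,0,0,0,-1],[0,0,0,0,0,0,-1],[0,0,0,0,0,0,-1],[0,0,0,0,0,0,-1],[0,0,0,0,0,0,-1],[0,0,0,0,0,0,-1],[0,0,0,0,0,0,-1],[0,0,0,0,0,0,-1]]]';python3 - <<'E'
from h import *
c=cap('wrist'); print(c['s']['tcp_pos'].round(4)); C=cloud(c); t=c['s']['tcp_pos']
m=(abs(C[...,1]-t[1])<.06)&(abs(C[...,0]-t[0])<.12)&(C[...,2]>.085)&(C[...,2]<.15)&(c['depth']>0)
P=C[m]; print(len(P)); 
if len(P): print(P.min(0),P.max(0))
E
```

```text
time_s: 74.65
tcp_pos: [0.5482, -0.1972, 0.1559]
eef_rot: [-180.0, 0.0, -179.9]
contact_force: [0.1, 0.7, -1.0]
gripper_width: 0.0297
gripper_force: 40.0
time_s: 75.45
tcp_pos: [0.5479, -0.1157, 0.0912]
eef_rot: [-180.0, -0.1, -179.9]
contact_force: [-0.2, 0.4, -1.4]
gripper_width: 0.0295
gripper_force: 40.0
time_s: 76.25
tcp_pos: [0.5482, -0.1156, 0.092]
eef_rot: [-180.0, 0.0, -180.0]
contact_force: [1.1, 0.1, -2.3]
gripper_width: 0.0294
gripper_force: 40.0
[ 0.5482 -0.1156  0.092 ]
10877
[ 0.47751259 -0.14594586  0.09631569] [ 0.59420295 -0.08462791  0.14996715]
```

```bash
for i in 1 2 3; do python3 -m pendant '[[[0,0,0,0,0,0,-1],[0,0,0,0,0,0,-1],[0,0,0,0,0,0,-1],[0,0,0,0,0,0,-1],[0,0,0,0,0,0,-1],[0,0,0,0,0,0,-1],[0,0,0,0,0,0,-1],[0,0,0,0,0,0,-1]]]' >/dev/null; done; python3 - <<'E'
from h import *
for n in ('side','scene'):
    c=cap(n); C=cloud(c); m=(C[...,0]>.46)&(C[...,0]<.65)&(abs(C[...,1]+.1156)<.045)&(C[...,2]>.08)&(C[...,2]<.137)&(c['depth']>0)
    P=C[m]; print(n,len(P),np.percentile(P,[1,99],axis=0).round(3).tolist())
    for a in np.arange(.46,.65,.02):
        q=P[(P[:,0]>=a)&(P[:,0]<a+.02)]
        if len(q)>3: print(round(a,2),len(q),np.percentile(q,[2,98],axis=0)[:,1:].round(3).tolist())
s=cap('side'); cv2.imwrite('pics/scan.png',cv2.resize(s['frame'][140:300,200:400],None,fx=3.5,fy=3.5,interpolation=cv2.INTER_CUBIC))
E
```

```text
side 605 [[0.477, -0.148, 0.094], [0.62, -0.104, 0.132]]
0.46 19 [[-0.13, 0.098], [-0.111, 0.119]]
0.48 111 [[-0.132, 0.094], [-0.105, 0.121]]
0.5 88 [[-0.133, 0.095], [-0.106, 0.122]]
0.52 80 [[-0.148, 0.094], [-0.125, 0.13]]
0.54 69 [[-0.15, 0.101], [-0.141, 0.13]]
0.56 65 [[-0.134, 0.096], [-0.125, 0.119]]
0.58 65 [[-0.133, 0.094], [-0.125, 0.12]]
0.6 100 [[-0.133, 0.103], [-0.101, 0.133]]
0.62 8 [[-0.132, 0.119], [-0.108, 0.124]]
scene 302 [[0.538, -0.147, 0.097], [0.627, -0.086, 0.136]]
0.52 7 [[-0.133, 0.108], [-0.086, 0.124]]
0.54 84 [[-0.146, 0.101], [-0.086, 0.135]]
0.56 87 [[-0.147, 0.099], [-0.086, 0.136]]
0.58 48 [[-0.131, 0.098], [-0.101, 0.121]]
0.6 42 [[-0.132, 0.096], [-0.1, 0.133]]
0.62 34 [[-0.132, 0.114], [-0.1, 0.13]]
```

View pics/scan.png

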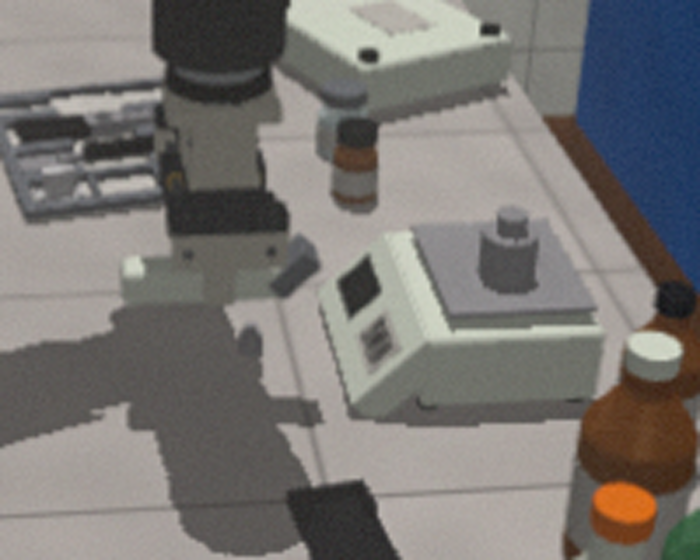

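```bash
python3 -m pendant '[[[0,0,-0.8,0,0,0,-1],[0,0,-0.8,0,0,0,-1],[0,0,-0.8,0,0,0,-1],[0,-1,-0.8,0,0,0,-1],[0,-1,0,0,0,0,-1],[0,-1,0,0,0,0,-1],[0,-1,0,0,0,0,-1],[0,-1,0,0,0,0,-1]]]'; python3 -m pendant '[[[0,-1,0,0,0,0,-1],[0,-1,0,0,0,0,-1],[0,-1,0,0,0,0,-1],[-0.97,-1,0,0,0,0,-1],[-0.97,-1,0,0,0,0,-1],[-0.97,-1,0,0,0,0,-1],[-0.97,-0.2,0,0,0,0,-1],[0,0,0,0,0,-0.65,-1]]]';  for i in 1 2 3; do python3 -m pendant '[[[0,0,0,0,0,-1,-1],[0,0,0,0,0,-1,-1],[0,0,0,0,0,-1,-1],[0,0,0,0,0,-1,-1],[0,0,0,0,0,-1,-1],[0,0,0,0,0,-1,-1],[0,0,0,0,0,-1,-1],[0,0,0,0,0,-1,-1]]]' ;done; python3 -m pendant '[[[0,0,0,0,0,0,-1],[0,0,0,0,0,0,-1],[0,0,0,0,0,0,-1],[0,0,0,0,0,0,-1],[0,0,0,0,0,0,-1],[0,0,0,0,0,0,-1],[0,0,0,0,0,0,-1],[0,0,0,0,0,0,-1]]]'
```

```text
time_s: 79.65
tcp_pos: [0.5482, -0.2164, 0.156]
eef_rot: [180.0, 0.0, -180.0]
contact_force: [-0.1, -0.5, -0.9]
gripper_width: 0.0298
gripper_force: 40.0
time_s: 80.45
tcp_pos: [0.6275, -0.3405, 0.1547]
eef_rot: [-180.0, -0.0, -177.4]
contact_force: [-0.4, 0.1, -1.8]
gripper_width: 0.03
gripper_force: 40.0
time_s: 81.25
tcp_pos: [0.6258, -0.3395, 0.1557]
eef_rot: [180.0, -0.0, -145.2]
contact_force: [0.4, 0.6, -0.6]
gripper_width: 0.0301
gripper_force: 40.0
time_s: 82.05
tcp_pos: [0.6259, -0.3395, 0.1557]
eef_rot: [180.0, -0.0, -113.2]
contact_force: [-0.1, 0.6, -0.7]
gripper_width: 0.0299
gripper_force: 40.0
time_s: 82.85
tcp_pos: [0.6258, -0.3395, 0.1556]
eef_rot: [180.0, 0.0, -81.2]
contact_force: [-0.6, -0.7, -1.5]
gripper_width: 0.0296
gripper_force: 40.0
time_s: 83.65
tcp_pos: [0.626, -0.3396, 0.156]
eef_rot: [-180.0, -0.0, -81.4]
contact_force: [-0.4, -0.0, -0.6]
gripper_width: 0.03
gripper_force: 40.0
```

```bash
python3 -m pendant '[[[0,0,1,0,0,0,-1],[0,0,1,0,0,0,-1],[0,0,1,0,0,0,-1],[0,0,1,0,0,0,-1],[0,0,1,0,0,0,-1],[0,0,1,0,0,0,-1],[0,0,0.6,0,0,0,-1],[0,0,0.4,0,0,0,-1]]]'; python3 -m pendant '[[[0,0,0.25,0,0,0,-1],[0,0,0.2,0,0,0,-1],[0,0,0,0,0,0,-1],[0,0,0,0,0,0,-1],[0,0,0,0,0,0,0.5],[0,0,0,0,0,0,0.5],[0,0,0,0,0,0,0.5],[0,0,0,0,0,0,0.5]]]' && python3 -m pendant '[[[0,0,0,0,0,0,0.5],[0,0,-0.4,0,0,0,0.5],[0,0,-1,0,0,0,0.5],[0,0,-1,0,0,0,0.5],[0,0,-1,0,0,0,0.5],[0,0,-1,0,0,0,0.5],[0,0,-1,0,0,0,0.5],[0,0,-1,0,0,0,0.5]]]'; python3 snap.py back; python3 - <<'E'
from h import *
c=cap('side');C=cloud(c)
m=(C[...,2]>.026)&(C[...,0]>.57)&(C[...,0]<.68)&(C[...,1]<-.22)&(C[...,1]>-.44)&(C[...,2]<.06)&(c['depth']>0)
P=C[m]; print(cv2.minAreaRect((P[:,:2]*1000).astype(np.float32)),np.percentile(P[:,2],[5,50,95]).round(4))
print(r.get_state()['gripper_width'])
E
```

```text
time_s: 84.45
tcp_pos: [0.6256, -0.3395, 0.0149]
eef_rot: [179.9, 0.0, -81.4]
contact_force: [-0.5, -0.7, -0.5]
gripper_width: 0.0297
gripper_force: 40.0
time_s: 85.25
tcp_pos: [0.6261, -0.3396, 0.0073]
eef_rot: [-180.0, -0.0, -81.4]
contact_force: [-1.4, -0.5, -0.7]
gripper_width: 0.056
gripper_force: 0.0
time_s: 86.05
tcp_pos: [0.626, -0.3396, 0.1366]
eef_rot: [-180.0, -0.0, -81.4]
contact_force: [-0.2, -0.5, -0.1]
gripper_width: 0.066
gripper_force: 0.0
86.05 [ 0.626  -0.3396  0.1366] [-1.7997e+02 -2.0000e-02 -8.1350e+01]
((624.12109375, -339.0577087402344), (32.1446418762207, 142.46823120117188), 7.6169915199279785) [0.0281 0.0328 0.0433]
0.06612762723758356
```

View pics/back.png

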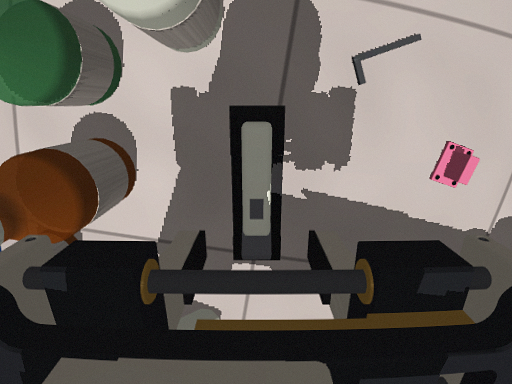

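```bash
python3 sp.py; python3 - <<'E'
from intray import *
for n in ('scene','side'):
    c=cap(n); print(n,'brk');grid(c,-.12,-.07,.025,.05,.01); print('pl');grid(c,.01,.06,.018,.03,.04)
E
```

```text
wrist 0
scene 56 x [-19.5  78.2] fit y=a x+b [  0.032 -27.181] z 0.0222
side 0
scene brk
x -70..: n   8 y -104.1..-95.0 z med 35.5
x -60..: n   9 y -103.7..-94.1 z med 34.1
x -50..: n   7 y -104.0..-93.3 z med 31.7
x  49..: n   8 y -104.2..-94.7 z med 34.8
x  59..: n   8 y -103.0..-93.7 z med 37.1
x  69..: n   9 y -104.9..-95.5 z med 36.0
x  79..: n   7 y -104.8..-95.5 z med 31.9
pl
x-100..: n  18 y 12.9..48.5 z med 21.1
x -60..: n  48 y 13.1..48.3 z med 22.0
x -20..: n  67 y 17.0..44.6 z med 23.1
x  19..: n  51 y 21.5..57.2 z med 22.4
x  60..: n  44 y 13.4..55.1 z med 22.5
side brk
x -80..: n  15 y -105.9..-91.6 z med 35.2
x -70..: n  15 y -104.8..-90.4 z med 34.2
x -60..: n   9 y -105.4..-91.7 z med 35.5
x  49..: n  16 y -106.0..-91.7 z med 34.0
x  59..: n  13 y -106.8..-98.5 z med 32.7
x  69..: n  11 y -104.1..-92.8 z med 35.3
pl
x-100..: n  45 y 12.5..54.4 z med 22.1
x -60..: n  59 y 13.8..49.4 z med 22.3
x -20..: n  53 y 18.4..46.0 z med 23.6
x  19..: n  41 y 14.5..46.2 z med 22.4
x  60..: n  26 y 17.0..45.0 z med 22.5
```

```bash
python3 -c "
from h import *
print(r.get_state()['time_s'], r.close_job())"
```

```text
the job is handed in; nothing more can be done
86.4 None
```

I packed all four parts found (spatula, pliers and two grey brackets; no brush or third bracket was on the bench), held the scanner on the label for about 3 s, laid it back in its rest and handed in at 86 s. No verdict came back; every part measured in tolerance, though the spatula was shifted about 4 mm in its slot after I placed it.

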